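Put the spare trimmer blades away in the blade safe and lock it

ROBOT

A 7-joint arm with a two-finger parallel gripper is mounted at the origin on a cart in front of the work surface, level with it; the furniture and walls round the work are solid. World frame = base frame: x ahead of the robot, y to its left, z up, the work surface at z = 0. Lengths are in m, angles in rad, forces in N, time in s.
With the tool pointing down it reaches from about 0.4 to 0.9 m from the base axis. Payload 5.5 kg.
Tool frame: the origin (TCP) lies midway between the tips of the shut fingers; the grasp point (between the pads) lies ctrl.grip_point_offset behind it (ctrl.grip_point_offset is the distance from the TCP to the grasp point, in m); z points along the fingers, y is the direction in which the jaws open and shut (so a half turn about z gives the same grasp; the last joint's range is limited). The gripper opens to 85 mm and grips with 20 to 120 N. Pads are 22 mm wide; open, the fingers measure 114 mm over their backs; the gripper's body (76 mm by 85 mm) begins 54 mm behind the grasp point. The pads swing forward as they close: fully open they stand 13 mm farther back than shut.
Start: joints at [-0.878, 0.501, -0.427, 1.55, 0.221, 1.138, -0.21], TCP at [0.271, 0.591, 0.231] pointing down, gripper open.
Joint ranges: [-2.88, 2.88], [-0.31, 2.03], [-1.54, 1.56], [0.2, 2.42], [-1.41, 4.55], [0.19, 2.02], [-2.57, 2.57]. Speed limits (rad/s): [2.57, 2.57, 3.14, 3.14, 3.14, 3.14, 3.14].

INTERFACE

Orientations are given as a unit quaternion [x, y, z, w].
In Python, from rig import ctrl gives the robot as it stands.
- The arm moves only by the shell command python3 -m handwheel 'ROWS' [FORCE]. ROWS is a JSON object of lists of equal length, an entry for each row: "offset": the shift along the world's x, y, z in mm, a list of three; "angular": the turn, a rotation vector about the world's x, y, z in degrees, a list of three; "fingers": the finger opening in mm, from 0 to 85.4. In form: {"offset": [[dx, dy, dz], ...], "angular": [[wx, wy, wz], ...], "fingers": [fingers, ...]}. A call has 1 to 8 rows; each row is the pose to reach, as a shift and turn from the pose commanded when the call began; what a row does not reach only later rows make up. A row lasts 1/12 s, in which the tool goes at most 41.7 mm and 7.16 degrees, less where a joint would pass 70% of its speed; a pose out of reach is approached as far as the arm can. A call with a gripper value outside its range is refused whole. The fingers move at their own pace and stop on an object; FORCE is the grip in N (left out, the last holds). Time passes only in rows, so rows that repeat a pose let the fingers close. It gives the time, the measured TCP pose, the force and the opening at its end, in the units of the state.
- ctrl.get_state(): the state, without advancing time (a new reading comes with each control period).
- ctrl.get_image(name): name is "scene" or "top"; returns a dict with "color" (400x640x3 uint8, red, green, blue), "fx", "fy", "cx", "cy" (pixels), "k1" (the pictures are not rectified: a ray, as slopes to the right and down, at radius r is drawn at 1 + k1 r^2 times it, then the intrinsics apply), "world_to_cam" (4x4, takes a point from world to camera coordinates). Camera axes: x right, y down, z forward; pixel columns grow to the right and rows downward; lengths in m; the calibration is good to about 2 mm. A picture is of the moment at which its call begins. There is no depth.
- ctrl.sign_off(): hands the job in, once; it reports no verdict.
The state is a dict: "clock": time; "qpos": joint angles; "joint_velocities": joint speeds; "tau": joint torques, N m; "ee_pos": TCP position; "ee_rot": TCP orientation; "ft_force": force on the tool from outside, world axes, zero at the start; "ft_torque": the same for the moment, N m; "gripper_width": opening from 0.0 (shut) to 1.0 (fully open).
Only numpy, scipy, OpenCV 4.12 (cv2) and the standard library are available. Lean on these libraries where they do the work, as an engineer would, in place of code of your own. Each camera call takes 0.05 s, during which the arm holds its last target. There are 200 camera calls.

TASK

The blade safe stands locked and empty: turn its captive knob back counter-clockwise to its stop, then draw it up all the way, then slide the comb bar fully open. Slide every loose spare trimmer blade flat, plate first, into a bay of its own until it is fully home, with its handle standing out in front. When all are in, slide the comb bar back across to its stop, then push the knob right in and only after that turn it clockwise to its stop; leave the other things on the worktop where they are.

Things in the scene. Friction and masses are not known exactly. Their poses are not given: they have to be found in the camera images.
- blade_1: spare trimmer blade lying flat (all four alike; three or four are present): a flat steel plate 80 long (its +x), 44 wide, 6 thick, and behind it (-x) a black bar handle 70 long, 18 wide, 18 high, flush with the plate's underside; about 0.1 kg, balanced some 14 mm ahead of the origin. Origin: at the shoulder where plate meets handle, mid-width, on the underside; z up.
- blade_2: spare trimmer blade lying flat (all four alike; three or four are present): a flat steel plate 80 long (its +x), 44 wide, 6 thick, and behind it (-x) a black bar handle 70 long, 18 wide, 18 high, flush with the plate's underside; about 0.1 kg, balanced some 14 mm ahead of the origin. Origin: at the shoulder where plate meets handle, mid-width, on the underside; z up.
- blade_3: spare trimmer blade lying flat (all four alike; three or four are present): a flat steel plate 80 long (its +x), 44 wide, 6 thick, and behind it (-x) a black bar handle 70 long, 18 wide, 18 high, flush with the plate's underside; about 0.1 kg, balanced some 14 mm ahead of the origin. Origin: at the shoulder where plate meets handle, mid-width, on the underside; z up.
- blade_4: spare trimmer blade lying flat (all four alike; three or four are present): a flat steel plate 80 long (its +x), 44 wide, 6 thick, and behind it (-x) a black bar handle 70 long, 18 wide, 18 high, flush with the plate's underside; about 0.1 kg, balanced some 14 mm ahead of the origin. Origin: at the shoulder where plate meets handle, mid-width, on the underside; z up.
- safe: the blade safe, a grey metal block fixed to the worktop, 92 deep (x) by 290 wide (y) by 34 high, origin at the centre of its underside. Its front face (x = -46) faces the robot roughly and has four equal letterbox bays with 20 mm dividers, bay centres at y = -100, -30, +40, +110 and floor at z = 6. Any blade fits any bay, plate first, handle left standing out in front.
- bay_1 (a point): centre of the sill of bay 1's mouth, at the front face (bays counted from the safe's -y end). x points straight into the bay, z up. The bay is 50 wide, 14 high (6 to 20 above the worktop) and 84 deep; a blade is stopped at x = 0 here (its origin), where its taller handle meets the front face, and counts as home up to 6 mm short of that (the closed comb bar holds it within 4 mm).
- bay_2 (a point): centre of the sill of bay 2's mouth, at the front face (bays counted from the safe's -y end). x points straight into the bay, z up. The bay is 50 wide, 14 high (6 to 20 above the worktop) and 84 deep; a blade is stopped at x = 0 here (its origin), where its taller handle meets the front face, and counts as home up to 6 mm short of that (the closed comb bar holds it within 4 mm).
- bay_3 (a point): centre of the sill of bay 3's mouth, at the front face (bays counted from the safe's -y end). x points straight into the bay, z up. The bay is 50 wide, 14 high (6 to 20 above the worktop) and 84 deep; a blade is stopped at x = 0 here (its origin), where its taller handle meets the front face, and counts as home up to 6 mm short of that (the closed comb bar holds it within 4 mm).
- bay_4 (a point): centre of the sill of bay 4's mouth, at the front face (bays counted from the safe's -y end). x points straight into the bay, z up. The bay is 50 wide, 14 high (6 to 20 above the worktop) and 84 deep; a blade is stopped at x = 0 here (its origin), where its taller handle meets the front face, and counts as home up to 6 mm short of that (the closed comb bar holds it within 4 mm).
- comb (a joint): aluminium comb bar on the safe's top front edge (z 35 to 43) with four prongs hanging 4 to 12 mm before the front face. 0 = open: each prong before the divider on its bay's -y side. It starts closed; slides along the safe's +y to 0.016 m (closed, stop): prongs before the blade shoulders, beside the handles. A blade not home blocks it. Stays where left, about 3 N to slide.
- comb_tab (a point): top centre of the black tab by which the comb bar is slid: 16 x 16 mm, 24 high above the bar; axes as the safe's.
- plunger (a joint): travel of the captive locking knob along its shaft: 0 standing out, 0.010 m fully pushed in (stop). Starts pushed in. About 6 N to push or draw out, no spring: stays where it is left.
- knob (a joint): turn of the locking knob: grows clockwise seen from above, 0 to 1.35 rad (stops at both ends); starts near 1.35. Light friction, stays where left.
- knob_top (a point): top centre of the locking knob on the safe's top, 16 mm behind and level with its centre: a black upright bar grip 44 long (its own x, along the safe's x at joint 0), 14 thick (y), 26 high, on a disc 42 in diameter whose top is 26 below this point. Turns with the knob.
- stapler: bystander: black desk stapler, to be left alone; origin under its centre.
- calculator: bystander: desk calculator, to be left alone; origin under its centre.
- marker: bystander: yellow highlighter, to be left alone; origin under its centre.

How it is judged:
By the outcome, as a careful person would: the job done as asked, in the order asked, and still so for the second after the job is handed in, with the robot touching nothing.
Of blade_1, blade_2, blade_3, blade_4 only 3 to 4 are there at a start; the rules pass over those that are not, and their reading is None.
At some moment in a run one of blade_3, blade_4 may be knocked a few centimetres aside while the robot is not near it.
Once in a run the grip may slacken for a moment while it holds something.
It also fails if it takes over 210 s, if anything falls off the work surface, if the arm or the gripper's body presses on something with over 40 N, if the wrist force passes 120 N, or if a joint passes its speed limit or range.

## Working session

There is one attempt and no reset: what is moved stays moved. The work goes in short steps, Python scripts to look and compute and a shell command to move; the robot and the scene stay as the last step left them, time stands still between calls to the robot, and variables do not carry over. Pictures are saved under pics/ and viewed, about 12 in all and at most 16, crops included, and the job is handed in when it is done.

```bash
ls; mkdir -p pics; python3 - <<'E'
from rig import ctrl
import cv2
s=ctrl.get_state()
for k,v in s.items(): print(k,v)
print(ctrl.grip_point_offset)
for n in("scene","top"):
    i=ctrl.get_image(n); cv2.imwrite(f"pics/a_{n}.png",i["color"][:,:,::-1])
    print(n,i["fx"],i["fy"],i["cx"],i["cy"],i["k1"],i["world_to_cam"])
E
```

```text
pics
clock 0.0
qpos [-0.87778879  0.50186034 -0.42677532  1.55144827  0.22080349  1.13833551
 -0.21031706]
joint_velocities [ 6.40403871e-05 -5.40723296e-04  1.28875956e-03  2.60372185e-04
 -6.19887247e-04  2.75501266e-04 -7.31658577e-04]
tau [ 4.99697471e-04 -5.69555390e+01 -5.81612617e+00 -2.80925435e+01
  1.05721861e-02  1.25886730e-02 -4.47129207e-05]
ee_pos [0.27061025 0.59021337 0.23025086]
ee_rot [ 2.13241095e-01  9.76999100e-01 -9.68357866e-04 -2.37786498e-04]
ft_force [ 0.02497127 -0.07800572 -0.1243312 ]
ft_torque [ 0.01344732 -0.02412423 -0.07263378]
gripper_width 1.002001021831437
0.0187
scene 424.74187061611474 424.74187061611474 318.4040185318064 197.38659939636605 -0.07826916183587168 [[-0.53653626 -0.8438387  -0.00806776  0.2154658 ]
 [-0.61933031  0.40024539 -0.67545066  0.40953992]
 [ 0.57320049 -0.35740717 -0.73736105  1.32487671]
 [ 0.          0.          0.          1.        ]]
top 415.0855215497079 415.0855215497079 312.20189405089496 196.82052995812393 -0.02357784988245274 [[ 1.24646723e-02 -9.99921987e-01  8.07821000e-04 -5.42614952e-02]
 [-9.89341966e-01 -1.24499913e-02 -1.45077469e-01  5.09133264e-01]
 [ 1.45076208e-01  1.00913189e-03 -9.89419969e-01  1.28239532e+00]
 [ 0.00000000e+00  0.00000000e+00  0.00000000e+00  1.00000000e+00]]
```

View pics/a_scene.png

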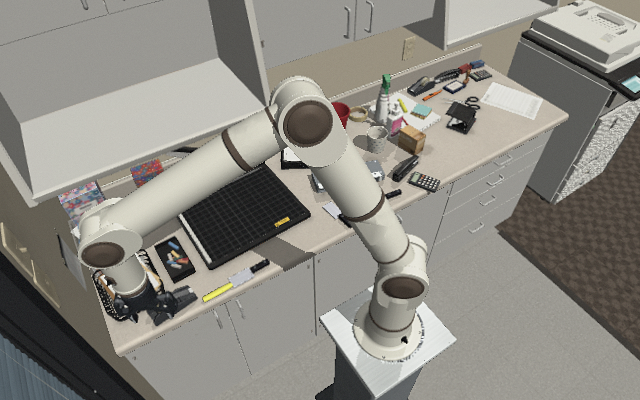

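View pics/a_top.png

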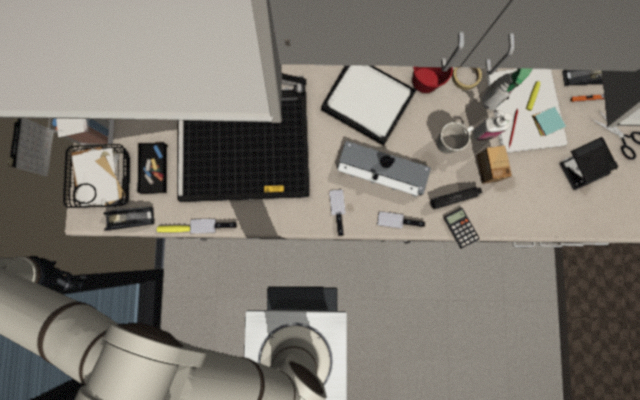

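The scene shows the safe at about top pixel (385,167). Three blades are visible in the top view, at about (213,226), (338,212) and (400,220). Next, an enlarged view.

```bash
cat > h.py <<'E'
import numpy as np, cv2
from rig import ctrl
from scipy.spatial.transform import Rotation as R
def und(im,uv):
    x=(np.atleast_2d(uv).astype(float)-[im["cx"],im["cy"]])/[im["fx"],im["fy"]]
    p=x.copy()
    for _ in range(20): p=x/(1+im["k1"]*(p**2).sum(1,keepdims=True))
    return p
def p2w(im,uv,z):
    """pixels to world points on plane z"""
    T=np.array(im["world_to_cam"]);Rt=T[:3,:3].T;c=-Rt@T[:3,3]
    d=np.c_[und(im,uv),np.ones(len(np.atleast_2d(uv)))]@Rt.T
    return c+d*((np.broadcast_to(z,len(d))-c[2])/d[:,2])[:,None]
def w2p(im,P):
    T=np.array(im["world_to_cam"]);q=np.atleast_2d(P)@T[:3,:3].T+T[:3,3];p=q[:,:2]/q[:,2:]
    return p*(1+im["k1"]*(p**2).sum(1,keepdims=True))*[im["fx"],im["fy"]]+[im["cx"],im["cy"]]
def crop(im,name,x0,y0,x1,y1,s):
    c=cv2.resize(im["color"][y0:y1,x0:x1,::-1],None,fx=s,fy=s,interpolation=cv2.INTER_CUBIC)
    cv2.imwrite(f"pics/{name}.png",c)
def st():
    s=ctrl.get_state();print(round(s["clock"],2),"p",np.round(np.array(s["ee_pos"])*1000,1),"eul",R.from_quat(s["ee_rot"]).as_euler("xyz",degrees=True).round(1),"F",np.round(s["ft_force"],1),"T",np.round(s["ft_torque"],2),"w",round(s["gripper_width"]*85,1)); return s
E
python3 - <<'E'
from h import *
im=ctrl.get_image("top")
a=im["color"][:,:,::-1]
u=cv2.resize(a[125:245,320:480],None,fx=5,fy=5,interpolation=cv2.INTER_CUBIC)
cv2.imwrite("pics/b1.png",u)
u=cv2.resize(a[195:245,95:255],None,fx=5,fy=5,interpolation=cv2.INTER_CUBIC)
cv2.imwrite("pics/b2.png",u)
print(p2w(im,[[338,212],[400,220],[213,226],[385,167],[387,160]],[0.006,.006,.006,.034,.06]).round(3))
E
```

```text
[[ 0.466 -0.132  0.006]
 [ 0.442 -0.333  0.006]
 [ 0.415  0.271  0.006]
 [ 0.61  -0.281  0.034]
 [ 0.627 -0.283  0.06 ]]
```

View pics/b1.png

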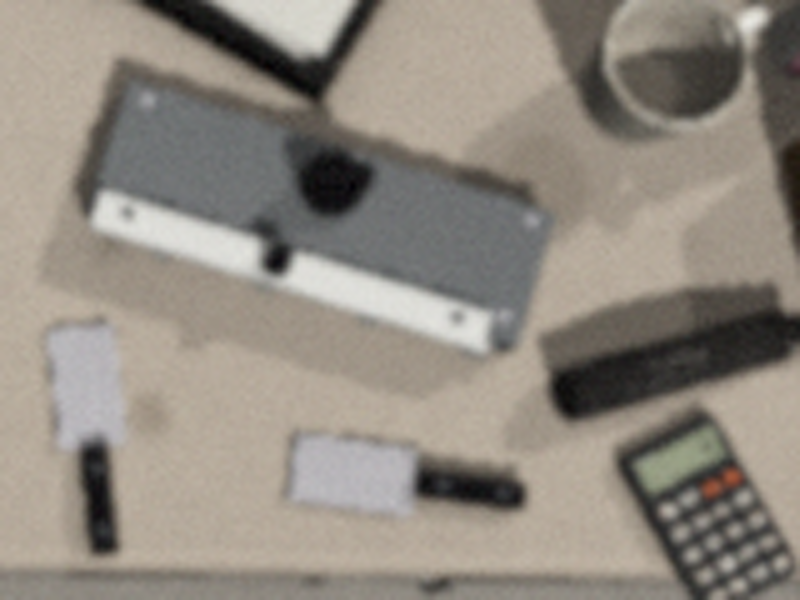

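View pics/b2.png

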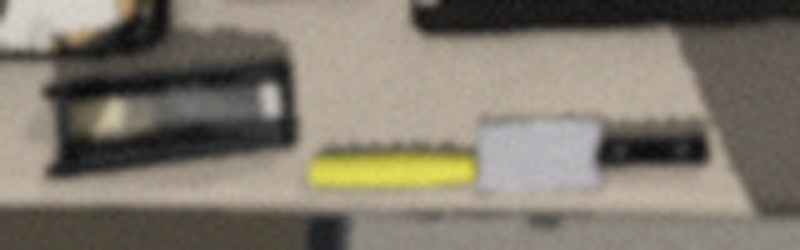

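The safe's front faces toward the robot at roughly -17° yaw. The top view shows three blades: one by the marker, one upright at left and one horizontal in the middle. I'll swing the arm over and then measure with both cameras.

```bash
python3 -m handwheel '{"offset":[[0,-40,20],[10,-80,40],[30,-120,60],[50,-160,80],[70,-200,90],[90,-240,100],[110,-280,100],[120,-300,100]],"angular":[[0,0,-7],[0,0,-14],[0,0,-21],[0,0,-28],[0,0,-35],[0,0,-42],[0,0,-49],[0,0,-56]],"fingers":[30,30,30,30,30,30,30,30]}' 40
python3 - <<'E'
from h import *
from scipy.optimize import least_squares
st()
im=ctrl.get_image("top"); sc=ctrl.get_image("scene")
pts=np.array([[128,78],[551,210],[512,352]])/5+[320,125]-0.4
mod=np.array([[.046,.145,.034],[.046,-.145,.034],[-.046,-.145,.0]])
def S(p,q): t=p[2];c,s=np.cos(t),np.sin(t);return q@np.array([[c,-s,0],[s,c,0],[0,0,1]]).T+[p[0],p[1],0]
f=lambda p:(w2p(im,S(p,mod))-pts).ravel()
r=least_squares(f,[.6,-.28,-.3]);print(r.x,np.degrees(r.x[2]),r.fun.round(2))
def ov(I,x0,y0,x1,y1,s,name):
    c=cv2.resize(I["color"][y0:y1,x0:x1,::-1],None,fx=s,fy=s,interpolation=cv2.INTER_CUBIC)
    def ln(P,col):
        q=((w2p(I,S(r.x,np.array(P,float)))-[x0,y0]+.5)*s).astype(int);cv2.polylines(c,[q.reshape(-1,1,2)],True,col,1)
    for z in(0,.034): ln([[.046,.145,z],[.046,-.145,z],[-.046,-.145,z],[-.046,.145,z]],(0,0,255))
    for y in(-.1,-.03,.04,.11): ln([[-.046,y-.025,.006],[-.046,y+.025,.006],[-.046,y+.025,.02],[-.046,y-.025,.02]],(0,255,0))
    a=np.linspace(0,6.28,24); ln(np.c_[.016+.021*np.cos(a),.021*np.sin(a),0*a+.036],(255,0,0))
    cv2.imwrite(f"pics/{name}.png",c)
ov(im,320,125,480,245,5,"c1"); ov(sc,260,100,460,250,4,"c2")
E
```

```text
clock: 0.82
ee_pos: [0.3858, 0.3007, 0.3316]
ee_rot: [0.649, 0.761, 0.001, 0.0]
ft_force: [1.2, 0.1, -0.6]
gripper_width: 0.354
0.82 p [385.8 300.7 331.6] eul [ 1.799e+02 -1.000e-01  9.910e+01] F [ 1.2  0.1 -0.6] T [-0.06 -0.01  0.03] w 30.1
[ 0.61143484 -0.27821452 -0.28833543] -16.520403299439884 [-0.2   0.3   1.24 -0.19 -1.06 -0.11]
```

View pics/c1.png

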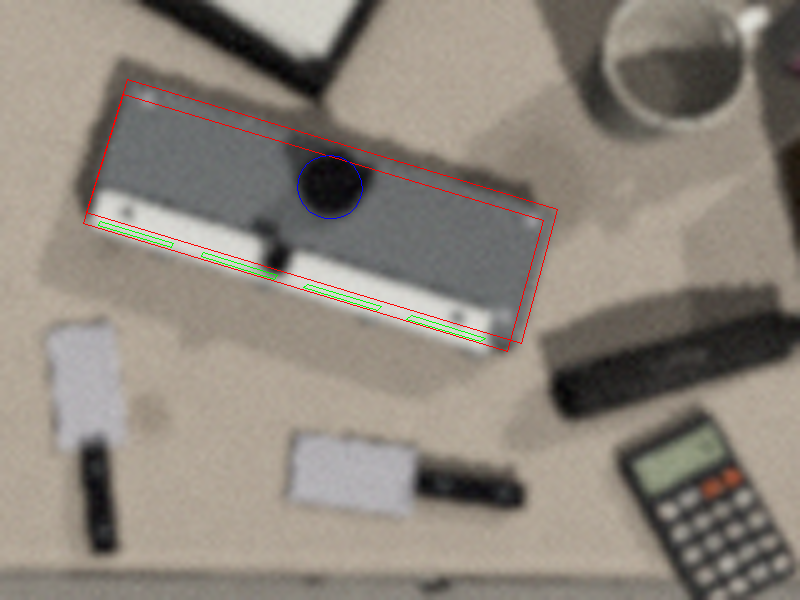

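View pics/c2.png

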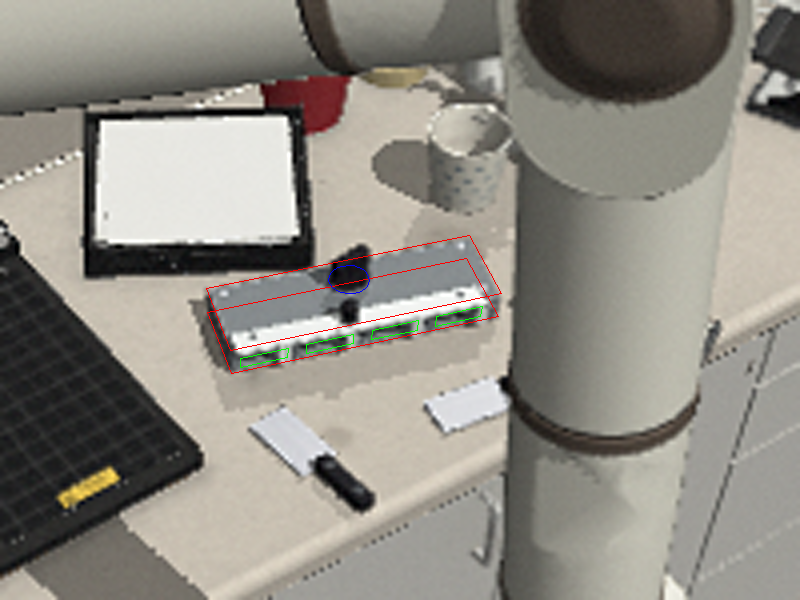

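```bash
python3 - <<'E'
from h import *
sc=ctrl.get_image("scene")
t=np.radians(-93.9);d=np.array([np.cos(t),np.sin(t),0])*.022;n=np.array([-np.sin(t),np.cos(t),0])*.007
for z in(.055,.06,.065,.07,.075):
    c=np.array([.6268,-.2828,z]);print(z,[((w2p(sc,c+a*d+b*n)[0]-[260,100]+.5)*4).round(0).tolist() for a,b in((1,1),(1,-1),(-1,1),(-1,-1))])
crop(sc,"d",325,145,375,195,12)
E
```

```text
0.055 [[365.0, 255.0], [372.0, 263.0], [328.0, 269.0], [335.0, 277.0]]
0.06 [[365.0, 251.0], [372.0, 259.0], [328.0, 266.0], [335.0, 274.0]]
0.065 [[365.0, 248.0], [372.0, 256.0], [328.0, 262.0], [335.0, 270.0]]
0.07 [[365.0, 244.0], [372.0, 252.0], [328.0, 258.0], [335.0, 267.0]]
0.075 [[365.0, 241.0], [373.0, 249.0], [329.0, 255.0], [336.0, 263.0]]
```

View pics/d.png

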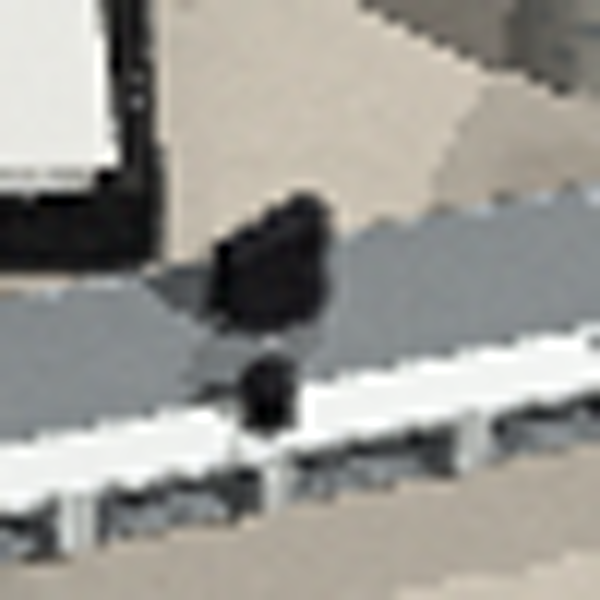

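The knob's grip top is at about z 0.068, near (0.627,-0.283). I'll approach it now.

```bash
python3 -m handwheel '{"offset":[[15,-36,0],[30,-73,0],[45,-109,0],[60,-146,0],[75,-182,0],[90,-219,0],[105,-255,0],[120,-292,0]],"angular":[[0,0,-2],[0,0,-4],[0,0,-6],[0,0,-8],[0,0,-10],[0,0,-12],[0,0,-13],[0,0,-13]],"fingers":[30,30,30,30,30,30,30,30]}'
python3 -m handwheel '{"offset":[[15,-36,-20],[30,-73,-40],[45,-109,-70],[60,-146,-100],[75,-182,-130],[90,-219,-160],[105,-255,-190],[121,-291,-215]],"angular":[[0,0,0],[0,0,0],[0,0,0],[0,0,0],[0,0,0],[0,0,0],[0,0,0],[0,0,0]],"fingers":[30,30,30,30,30,30,30,30]}'
python3 -m handwheel '{"offset":[[0,0,0],[0,0,0]],"angular":[[0,0,0],[0,0,0]],"fingers":[30,30]}'
python3 - <<'E'
from h import *
s=st();print(s["qpos"].round(2))
E
```

```text
clock: 1.63
ee_pos: [0.5055, 0.0105, 0.3304]
ee_rot: [0.728, 0.686, 0.0, -0.0]
ft_force: [0.2, 0.6, -0.6]
gripper_width: 0.352
clock: 2.3
ee_pos: [0.6111, -0.2424, 0.1411]
ee_rot: [0.728, 0.686, 0.0, -0.001]
ft_force: [1.1, 0.1, 0.2]
gripper_width: 0.352
clock: 2.47
ee_pos: [0.6086, -0.2439, 0.1393]
ee_rot: [0.729, 0.684, -0.002, -0.003]
ft_force: [0.6, 0.6, -0.1]
gripper_width: 0.352
2.47 p [ 608.6 -243.9  139.3] eul [-1.796e+02 -1.000e-01  8.630e+01] F [ 0.6  0.6 -0.1] T [ 0.04 -0.02 -0.  ] w 29.9
[ 0.18  0.58  0.22  1.62 -0.15  0.96  0.39]
```

```bash
python3 -m handwheel '{"offset":[[9,-20,-10],[18,-39,-30],[18,-39,-50],[18,-39,-70],[18,-39,-80],[18,-39,-88],[18,-39,-88],[18,-39,-88]],"angular":[[0,0,0],[0,0,0],[0,0,0],[0,0,0],[0,0,0],[0,0,0],[0,0,0],[0,0,0]],"fingers":[30,30,30,30,30,30,30,30]}'
python3 -m handwheel '{"offset":[[0,0,0],[0,0,0],[0,0,0],[0,0,0],[0,0,0]],"angular":[[0,0,0],[0,0,0],[0,0,0],[0,0,0],[0,0,0]],"fingers":[10,5,5,5,5]}' 30
python3 - <<'E'
from h import *
st()
E
```

```text
clock: 3.13
ee_pos: [0.629, -0.2815, 0.0565]
ee_rot: [0.729, 0.685, 0.0, 0.0]
ft_force: [0.4, 0.2, 1.6]
gripper_width: 0.355
clock: 3.55
ee_pos: [0.6259, -0.2812, 0.0568]
ee_rot: [0.729, 0.684, -0.001, -0.002]
ft_force: [-8.2, 4.0, 6.7]
gripper_width: 0.159
3.55 p [ 625.9 -281.2   56.8] eul [-1.797e+02 -1.000e-01  8.640e+01] F [-8.2  4.   6.7] T [0.86 1.8  0.05] w 13.5
```

```bash
python3 -m handwheel '{"offset":[[-1.5,0,1],[-1.5,0,1],[-1.5,0,1],[-1.5,0,1],[-1.5,0,1],[-1.5,0,1],[-1.5,0,1],[-1.5,0,1]],"angular":[[0,0,5],[0,0,11],[0,0,17],[0,0,23],[0,0,29],[0,0,35],[0,0,39],[0,0,39]],"fingers":[5,5,5,5,5,5,5,5]}'
python3 - <<'E'
from h import *
s=st();print(s["qpos"].round(2))
E
```

```text
clock: 4.22
ee_pos: [0.6249, -0.2813, 0.0571]
ee_rot: [0.457, 0.889, 0.0, -0.002]
ft_force: [-4.6, 3.0, 0.9]
gripper_width: 0.148
4.22 p [ 624.9 -281.3   57.1] eul [-179.9   -0.2  125.6] F [-4.6  3.   0.9] T [0.74 1.02 0.05] w 12.6
[ 0.36  0.72  0.04  1.58 -0.03  0.85  1.03]
```

```bash
python3 -m handwheel '{"offset":[[0,0,0],[0,0,0],[-0.5,0.5,0],[-0.5,0.5,0],[-0.5,0.5,0],[-0.5,0.5,0],[-0.5,0.5,0],[-0.5,0.5,0]],"angular":[[0,0,6],[0,0,12],[0,0,18],[0,0,24],[0,0,30],[0,0,36],[0,0,42],[0,0,42]],"fingers":[5,5,5,5,5,5,5,5]}'
python3 - <<'E'
from h import *
st()
E
python3 -m handwheel '{"offset":[[0,0,0],[0,0,0]],"angular":[[0,0,2],[0,0,2]],"fingers":[5,5]}'
python3 - <<'E'
from h import *
st()
E
```

```text
clock: 4.88
ee_pos: [0.625, -0.282, 0.0572]
ee_rot: [0.109, 0.994, 0.0, -0.001]
ft_force: [-4.3, 2.0, 1.0]
gripper_width: 0.157
4.88 p [ 625.  -282.    57.2] eul [ 1.800e+02 -1.000e-01  1.675e+02] F [-4.3  2.   1. ] T [ 0.42  0.98 -0.68] w 13.4
clock: 5.05
ee_pos: [0.625, -0.2821, 0.0572]
ee_rot: [0.095, 0.996, 0.0, -0.001]
ft_force: [-5.5, 1.7, 1.2]
gripper_width: 0.154
5.05 p [ 625.  -282.1   57.2] eul [ 1.800e+02 -1.000e-01  1.691e+02] F [-5.5  1.7  1.2] T [ 0.51  1.06 -0.95] w 13.1
```

```bash
python3 -m handwheel '{"offset":[[0,0,0],[0,0,3],[0,0,6],[0,0,9],[0,0,11],[0,0,11]],"angular":[[0,0,-3],[0,0,-4],[0,0,-4],[0,0,-4],[0,0,-4],[0,0,-4]],"fingers":[5,5,5,5,5,5]}' 50
python3 - <<'E'
from h import *
st()
E
python3 -m handwheel '{"offset":[[0,0,1],[0,0,2],[0,0,2]],"angular":[[0,0,0],[0,0,0],[0,0,0]],"fingers":[5,5,5]}'
python3 - <<'E'
from h import *
st()
E
```

```text
clock: 5.55
ee_pos: [0.6251, -0.2821, 0.0672]
ee_rot: [0.127, 0.992, 0.0, -0.001]
ft_force: [-4.9, 0.9, -6.7]
gripper_width: 0.149
5.55 p [ 625.1 -282.1   67.2] eul [-1.800e+02 -1.000e-01  1.654e+02] F [-4.9  0.9 -6.7] T [ 0.16  1.13 -0.38] w 12.7
clock: 5.8
ee_pos: [0.6249, -0.282, 0.0674]
ee_rot: [0.127, 0.992, 0.0, -0.001]
ft_force: [-1.4, -0.9, -21.1]
gripper_width: 0.151
5.8 p [ 624.9 -282.    67.4] eul [180.   -0.2 165.4] F [ -1.4  -0.9 -21.1] T [-0.33  0.08 -0.37] w 12.8
```

```bash
python3 -m handwheel '{"offset":[[0,0,-1.5],[0,0,-1.5],[0,0,-1.5],[0,0,30],[0,0,60]],"angular":[[0,0,-1],[0,0,-1],[0,0,-1],[0,0,-1],[0,0,-1]],"fingers":[32,32,32,32,32]}'
python3 - <<'E'
from h import *
st()
im=ctrl.get_image("top"); sc=ctrl.get_image("scene")
print(p2w(im,np.array([[277,247]])/5+[320,125]-.4,.067),p2w(sc,np.array([[268,364]])/12+[325,145]-.5,.067))
c,s=np.cos(np.radians(-16.4)),np.sin(np.radians(-16.4))
o=np.array([.6095,-.2777])
for P in (p2w(im,np.array([[277,247]])/5+[320,125]-.4,.067),p2w(sc,np.array([[268,364]])/12+[325,145]-.5,.067)):
    d=P[0,:2]-o; print("safe frame",c*d[0]+s*d[1],-s*d[0]+c*d[1])
E
```

```text
clock: 6.22
ee_pos: [0.6269, -0.2818, 0.131]
ee_rot: [0.135, 0.991, 0.0, 0.0]
ft_force: [0.2, -0.3, 0.8]
gripper_width: 0.371
6.22 p [ 626.9 -281.8  131. ] eul [180.    0.  164.4] F [ 0.2 -0.3  0.8] T [-0.06 -0.03 -0.01] w 31.6
[[ 0.58014788 -0.24379545  0.067     ]] [[ 0.57493505 -0.24519891  0.067     ]]
safe frame -0.03773055618496776 0.024237792634944244
safe frame -0.042335042579171776 0.02141963600016018
```

```bash
python3 -m handwheel '{"offset":[[-25,18,0],[-50,36,0],[-50,36,-30],[-50,36,-60],[-50,36,-75],[-50,36,-80],[-50,36,-80]],"angular":[[0,0,0],[0,0,0],[0,0,0],[0,0,0],[0,0,0],[0,0,0],[0,0,0]],"fingers":[32,32,32,32,32,32,32]}'
python3 -m handwheel '{"offset":[[0,0,0],[0,0,0],[0,0,0],[0,0,0],[0,0,0]],"angular":[[0,0,0],[0,0,0],[0,0,0],[0,0,0],[0,0,0]],"fingers":[20,5,5,5,5]}' 30
python3 - <<'E'
from h import *
st()
E
python3 -m handwheel '{"offset":[[-1,-4,0],[-2,-8,0],[-3,-11,0],[-4,-14,0],[-5,-16.5,0],[-5,-16.5,0],[-5,-16.5,0]],"angular":[[0,0,0],[0,0,0],[0,0,0],[0,0,0],[0,0,0],[0,0,0],[0,0,0]],"fingers":[5,5,5,5,5,5,5]}'
python3 - <<'E'
from h import *
st()
E
```

```text
clock: 6.9
ee_pos: [0.5768, -0.246, 0.0497]
ee_rot: [0.136, 0.991, 0.0, 0.0]
ft_force: [0.0, -0.6, -0.7]
gripper_width: 0.371
clock: 7.32
ee_pos: [0.5781, -0.2467, 0.0516]
ee_rot: [0.136, 0.991, -0.0, 0.002]
ft_force: [-0.4, 0.1, 6.8]
gripper_width: 0.175
7.32 p [ 578.1 -246.7   51.6] eul [-180.     0.2  164.4] F [-0.4  0.1  6.8] T [ 0.09 -0.08 -0.12] w 14.9
clock: 7.9
ee_pos: [0.5737, -0.2609, 0.0516]
ee_rot: [0.135, 0.991, 0.001, 0.002]
ft_force: [1.2, 3.8, 7.7]
gripper_width: 0.175
7.9 p [ 573.7 -260.9   51.6] eul [179.9   0.2 164.4] F [1.2 3.8 7.7] T [ 0.92 -0.23 -0.22] w 14.8
```

```bash
python3 -m handwheel '{"offset":[[-0.5,-2,0],[-1,-3.5,0],[-1,-3.5,0],[-1,-3.5,0]],"angular":[[0,0,0],[0,0,0],[0,0,0],[0,0,0]],"fingers":[5,5,5,5]}'
python3 - <<'E'
from h import *
st()
E
```

```text
clock: 8.23
ee_pos: [0.5737, -0.261, 0.0516]
ee_rot: [0.134, 0.991, 0.003, 0.002]
ft_force: [1.1, 9.5, 8.6]
gripper_width: 0.175
8.23 p [ 573.7 -261.    51.6] eul [179.7   0.2 164.6] F [1.1 9.5 8.6] T [ 2.07 -0.5  -0.22] w 14.9
```

```bash
python3 -m handwheel '{"offset":[[0,0.5,0],[0,1,0],[0,1,0],[-10,1,30],[-30,10,70],[-60,20,100]],"angular":[[0,0,0],[0,0,0],[0,0,0],[0,0,0],[0,0,0],[0,0,0]],"fingers":[32,32,32,32,40,40]}'
cat >> h.py <<'E'
from scipy.optimize import least_squares
BM=np.array([[80,22,6],[80,-22,6],[0,22,6],[0,-22,6],[-70,9,18],[-70,-9,18]])/1000.
def fitblade(im,px,yaw0):
    """px: plate front L,R, plate rear L,R, handle end L,R (seen along +x)"""
    T=lambda p:(R.from_euler("z",p[2]).apply(BM)+[p[0],p[1],0])
    c=p2w(im,px,.006)[2:4].mean(0)
    r=least_squares(lambda p:(w2p(im,T(p))-px).ravel(),[c[0],c[1],np.radians(yaw0)])
    print("blade",(r.x[:2]*1000).round(1),"yaw",np.degrees(r.x[2]).round(1),"res",r.fun.round(1)); return r.x
SAFE=np.array([.6095,-.2777]);SY=np.radians(-16.4)
def bay(k,x):
    q=np.array([-.046+x,-.1+.07*(k-1)]);c,s=np.cos(SY),np.sin(SY);return SAFE+[c*q[0]-s*q[1],s*q[0]+c*q[1]]
E
python3 - <<'E'
from h import *
s=st();print(s["qpos"].round(2))
im=ctrl.get_image("top")
f=lambda a:np.array(a,float)/5+[320,125]-.4
for px,y in(([[48,330],[108,322],[62,450],[125,443],[88,552],[117,548]],6),([[288,500],[294,432],[413,515],[416,447],[520,507],[523,480]],83)):
    b=fitblade(im,f(px),y); h=b[:2]-.033*np.array([np.cos(b[2]),np.sin(b[2])]);print("grasp",(h*1000).round(1))
for k in(1,2,3,4):print(k,"mouth-130",(bay(k,-.130)*1000).round(1),"home-33",(bay(k,-.033)*1000).round(1))
crop(im,"e",320,125,480,245,5)
E
```

```text
clock: 8.73
ee_pos: [0.5148, -0.2484, 0.1466]
ee_rot: [0.136, 0.991, -0.0, 0.001]
ft_force: [0.9, 0.3, 1.7]
gripper_width: 0.468
8.73 p [ 514.8 -248.4  146.6] eul [-1.800e+02  1.000e-01  1.643e+02] F [0.9 0.3 1.7] T [-0.05 -0.05  0.01] w 39.8
[ 0.52  0.43 -0.15  1.84  0.08  0.88  1.63]
blade [ 460.1 -131.6] yaw 6.2 res [-0.6 -0.5  0.8 -0.2 -0.9 -0.2  0.  -0.1  0.4  0.4  0.2  0.6]
grasp [ 427.3 -135.2]
blade [ 439.5 -339.3] yaw 83.5 res [-0.4 -0.1 -0.2  0.1 -0.8  0.  -0.1  0.1  0.8  0.   0.7 -0.1]
grasp [ 435.8 -372.1]
1 mouth-130 [ 412.4 -323.9] home-33 [ 505.5 -351.3]
2 mouth-130 [ 432.2 -256.8] home-33 [ 525.2 -284.2]
3 mouth-130 [ 452.  -189.6] home-33 [ 545. -217.]
4 mouth-130 [ 471.7 -122.5] home-33 [ 564.8 -149.9]
```

View pics/e.png

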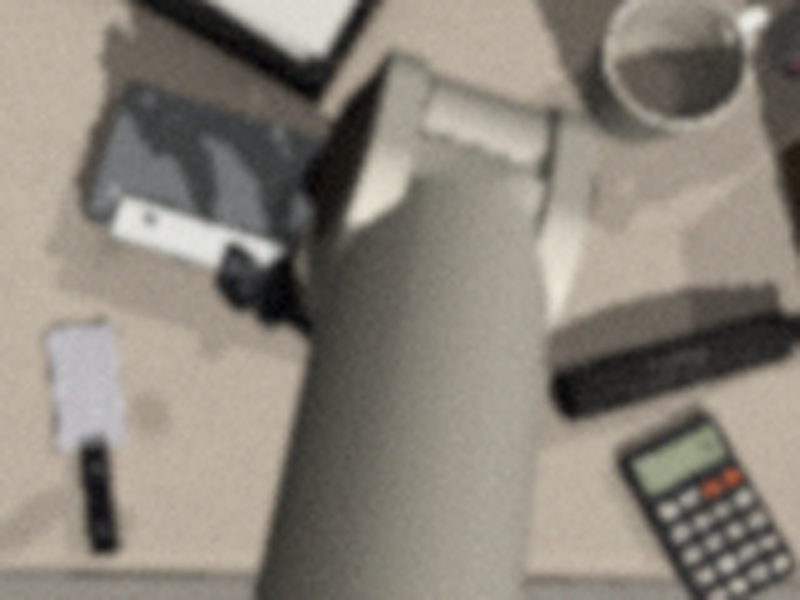

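Comb shifted. Now to grasp blade A: grasp point (427,-135) with the tool turned +22°.

```bash
python3 -m handwheel '{"offset":[[-25,30,-10],[-50,60,-30],[-75,90,-50],[-88,113,-70],[-88,113,-90],[-88,113,-90]],"angular":[[0,0,6],[0,0,12],[0,0,18],[0,0,22],[0,0,22],[0,0,22]],"fingers":[40,40,40,40,40,40]}'
python3 - <<'E'
from h import *
s=st();print(s["qpos"].round(2))
im=ctrl.get_image("scene");crop(im,"f",290,180,390,255,8)
E
```

```text
clock: 9.28
ee_pos: [0.422, -0.1329, 0.0528]
ee_rot: [-0.056, 0.998, 0.001, -0.003]
ft_force: [0.4, -0.3, 0.0]
gripper_width: 0.471
9.28 p [ 422.  -132.9   52.8] eul [ 179.9   -0.4 -173.5] F [ 0.4 -0.3  0. ] T [ 0.03 -0.01 -0.06] w 40.0
[ 0.46  0.41 -0.24  2.18  0.18  0.57  1.76]
```

View pics/f.png

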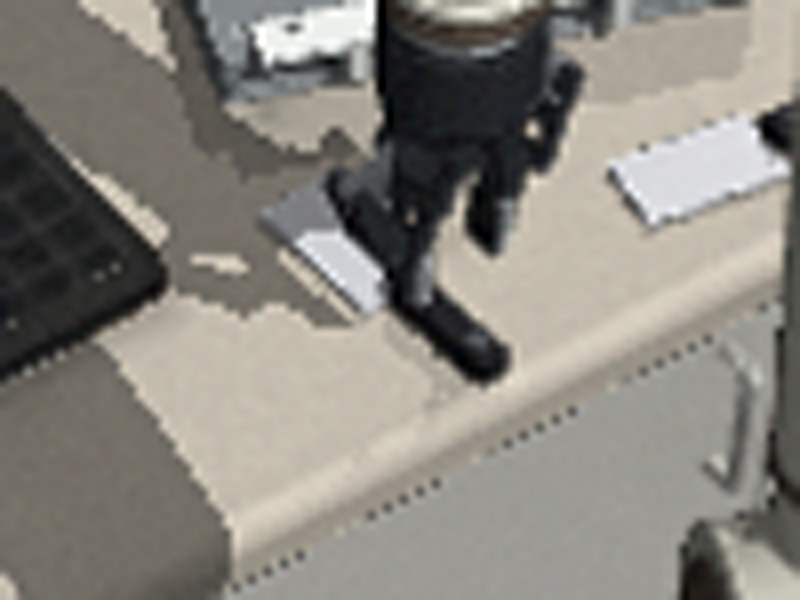

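```bash
python3 -m handwheel '{"offset":[[3,-1,-15],[4,-2,-30],[4,-2,-40],[4,-2,-46],[4,-2,-46],[4,-2,-46]],"angular":[[0,0,0],[0,0,0],[0,0,0],[0,0,0],[0,0,0],[0,0,0]],"fingers":[40,40,40,40,40,40]}'
python3 -m handwheel '{"offset":[[0,0,0],[0,0,0],[0,0,0],[0,0,0],[0,0,0],[0,0,0]],"angular":[[0,0,0],[0,0,0],[0,0,0],[0,0,0],[0,0,0],[0,0,0]],"fingers":[20,10,8,8,8,8]}' 60
python3 - <<'E'
from h import *
st()
E
```

```text
clock: 9.83
ee_pos: [0.4302, -0.1369, 0.0098]
ee_rot: [-0.055, 0.998, -0.0, -0.0]
ft_force: [-0.3, 0.1, 0.5]
gripper_width: 0.466
clock: 10.33
ee_pos: [0.4306, -0.1366, 0.0105]
ee_rot: [-0.056, 0.998, -0.0, 0.001]
ft_force: [-0.2, -0.5, 5.1]
gripper_width: 0.185
10.33 p [ 430.6 -136.6   10.5] eul [-1.800e+02  1.000e-01 -1.736e+02] F [-0.2 -0.5  5.1] T [0.1  0.25 0.1 ] w 15.7
```

```bash
python3 -m handwheel '{"offset":[[0,0,0],[0,0,0],[0,0,-3],[0,0,-6],[0,0,-6]],"angular":[[0,0,0],[0,0,0],[0,0,0],[0,0,0],[0,0,0]],"fingers":[30,30,30,30,30]}'
python3 -m handwheel '{"offset":[[0,0,0],[0,0,0],[0,0,0],[0,0,0],[0,0,0]],"angular":[[0,0,0],[0,0,0],[0,0,0],[0,0,0],[0,0,0]],"fingers":[10,8,8,8,8]}' 60
python3 - <<'E'
from h import *
st()
E
python3 -m handwheel '{"offset":[[0,0,4],[0,0,8],[0,0,12],[0,0,12]],"angular":[[0,0,0],[0,0,0],[0,0,0],[0,0,0]],"fingers":[8,8,8,8]}' 60
python3 - <<'E'
from h import *
s=st();print(s["qpos"].round(2))
for k in (3,4):
  for g in (-.125,-.06,-.029):print(k,g,(bay(k,g)*1000).round(1))
E
```

```text
clock: 10.75
ee_pos: [0.4296, -0.1363, 0.003]
ee_rot: [-0.056, 0.998, 0.0, -0.0]
ft_force: [-0.3, 0.4, -0.8]
gripper_width: 0.352
clock: 11.17
ee_pos: [0.4298, -0.1364, 0.0035]
ee_rot: [-0.056, 0.998, 0.0, -0.0]
ft_force: [-1.0, 0.1, -2.1]
gripper_width: 0.193
11.17 p [ 429.8 -136.4    3.5] eul [ 180.    -0.  -173.6] F [-1.   0.1 -2.1] T [0.05 0.09 0.01] w 16.4
clock: 11.5
ee_pos: [0.4307, -0.1367, 0.0165]
ee_rot: [-0.056, 0.998, -0.0, 0.001]
ft_force: [-0.7, 0.4, -0.9]
gripper_width: 0.197
11.5 p [ 430.7 -136.7   16.5] eul [-1.800e+02  1.000e-01 -1.736e+02] F [-0.7  0.4 -0.9] T [-0.01  0.04 -0.01] w 16.7
[ 0.43  0.49 -0.21  2.18  0.22  0.49  1.73]
3 -0.125 [ 456.8 -191. ]
3 -0.06 [ 519.1 -209.4]
3 -0.029 [ 548.8 -218.2]
4 -0.125 [ 476.5 -123.9]
4 -0.06 [ 538.9 -142.2]
4 -0.029 [ 568.6 -151. ]
```

```bash
python3 -m handwheel '{"offset":[[10,3,1],[20,6,1],[30,9,0],[45,13,-2],[45,13,-3.5],[45,13,-3.5],[45,13,-3.5]],"angular":[[0,0,-6],[0,0,-12],[0,0,-18],[0,0,-22.8],[0,0,-22.8],[0,0,-22.8],[0,0,-22.8]],"fingers":[8,8,8,8,8,8,8]}'
python3 - <<'E'
from h import *
s=st()
im=ctrl.get_image("top");sc=ctrl.get_image("scene")
a=cv2.resize(im["color"][140:220,325:405,::-1],(400,400),interpolation=cv2.INTER_CUBIC)
b=cv2.resize(sc["color"][150:230,300:380,::-1],(400,400),interpolation=cv2.INTER_CUBIC)
cv2.imwrite("pics/g.png",np.hstack([a,b]))
E
```

```text
clock: 12.08
ee_pos: [0.4738, -0.1234, 0.0118]
ee_rot: [0.142, 0.99, -0.0, -0.001]
ft_force: [-0.6, 0.2, -0.8]
gripper_width: 0.19
12.08 p [ 473.8 -123.4   11.8] eul [-1.800e+02 -1.000e-01  1.637e+02] F [-0.6  0.2 -0.8] T [0.01 0.09 0.02] w 16.1
```

View pics/g.png

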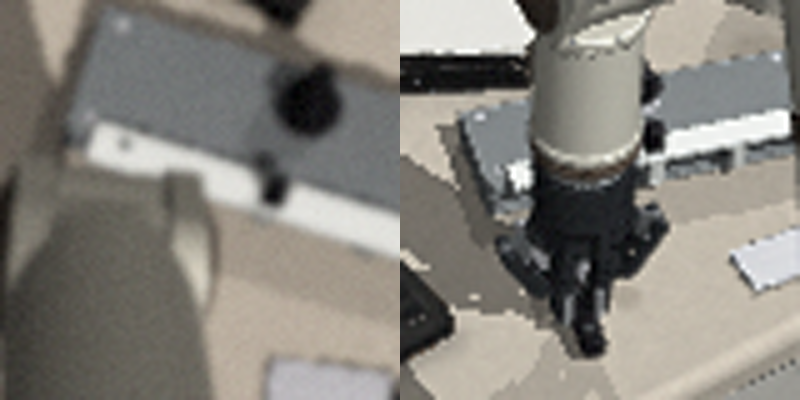

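```bash
python3 -m handwheel '{"offset":[[9.6,-2.8,0.5],[19.2,-5.6,0.5],[28.8,-8.5,0.5],[38.4,-11.3,0.5],[38.4,-11.3,0.5]],"angular":[[0,0,0],[0,0,0],[0,0,0],[0,0,0],[0,0,0]],"fingers":[8,8,8,8,8]}'
python3 - <<'E'
from h import *
st()
E
```

```text
clock: 12.6
ee_pos: [0.517, -0.1358, 0.0131]
ee_rot: [0.143, 0.99, -0.0, 0.002]
ft_force: [0.5, -0.1, -1.2]
gripper_width: 0.193
12.6 p [ 517.  -135.8   13.1] eul [180.    0.2 163.6] F [ 0.5 -0.1 -1.2] T [ 0.05  0.05 -0.04] w 16.4
```

```bash
python3 -m handwheel '{"offset":[[9.6,-2.8,0],[19.2,-5.6,0],[28.8,-8.5,0],[38.4,-11.3,0],[43,-12.8,0],[43,-12.8,0]],"angular":[[0,0,0],[0,0,0],[0,0,0],[0,0,0],[0,0,0],[0,0,0]],"fingers":[8,8,8,8,8,8]}'
python3 - <<'E'
from h import *
st()
E
python3 -m handwheel '{"offset":[[3,-0.9,0],[6,-1.8,0],[9,-2.7,0],[9,-2.7,0]],"angular":[[0,0,0],[0,0,0],[0,0,0],[0,0,0]],"fingers":[8,8,8,8]}'
python3 - <<'E'
from h import *
st()
E
```

```text
clock: 13.1
ee_pos: [0.558, -0.148, 0.0127]
ee_rot: [0.143, 0.99, -0.0, 0.001]
ft_force: [1.0, -0.6, -1.4]
gripper_width: 0.19
13.1 p [ 558.  -148.    12.7] eul [1.800e+02 1.000e-01 1.636e+02] F [ 1.  -0.6 -1.4] T [-0.01  0.04  0.03] w 16.2
clock: 13.43
ee_pos: [0.566, -0.1504, 0.0127]
ee_rot: [0.143, 0.99, -0.0, 0.0]
ft_force: [0.9, -0.2, -0.3]
gripper_width: 0.195
13.43 p [ 566.  -150.4   12.7] eul [180.    0.  163.6] F [ 0.9 -0.2 -0.3] T [ 0.04  0.03 -0.  ] w 16.6
```

Not yet at the stop. I'll push on in small steps, lowering onto the floor a little.

```bash
python3 -m handwheel '{"offset":[[1.5,-0.4,-1],[3,-0.9,-2],[4.5,-1.3,-2],[6,-1.8,-2],[6,-1.8,-2]],"angular":[[0,0,0],[0,0,0],[0,0,0],[0,0,0],[0,0,0]],"fingers":[8,8,8,8,8]}'
python3 - <<'E'
from h import *
st()
E
```

```text
clock: 13.85
ee_pos: [0.5704, -0.1517, 0.0102]
ee_rot: [0.143, 0.99, 0.0, -0.001]
ft_force: [-2.7, -0.8, -0.0]
gripper_width: 0.194
13.85 p [ 570.4 -151.7   10.2] eul [-1.800e+02 -1.000e-01  1.636e+02] F [-2.7 -0.8 -0. ] T [ 0.2   0.53 -0.02] w 16.5
```

```bash
python3 -m handwheel '{"offset":[[1.5,-0.4,-0.5],[3,-0.9,-0.5],[3,-0.9,-0.5]],"angular":[[0,0,0],[0,0,0],[0,0,0]],"fingers":[8,8,8]}'
python3 - <<'E'
from h import *
st()
E
```

```text
clock: 14.1
ee_pos: [0.5705, -0.1518, 0.0095]
ee_rot: [0.143, 0.99, 0.0, -0.004]
ft_force: [-9.6, 2.9, 7.1]
gripper_width: 0.195
14.1 p [ 570.5 -151.8    9.5] eul [-180.    -0.5  163.6] F [-9.6  2.9  7.1] T [ 0.6   1.97 -0.03] w 16.6
```

```bash
python3 -m handwheel '{"offset":[[-2,0.6,0],[-2,0.6,0],[-2,0.6,0],[-2,0.6,25],[-2,0.6,60],[-20,-10,90],[-40,-30,100],[-60,-60,100]],"angular":[[0,0,0],[0,0,0],[0,0,0],[0,0,0],[0,0,0],[0,0,-6],[0,0,-12],[0,0,-18]],"fingers":[30,30,30,30,30,30,30,30]}'
python3 -m handwheel '{"offset":[[-10,-25,0],[-20,-50,0],[-30,-75,0],[-40,-100,0],[-50,-125,0],[-60,-145,0],[-70,-160,-20],[-75,-160,-40]],"angular":[[0,0,-7],[0,0,-14],[0,0,-21],[0,0,-28],[0,0,-35],[0,0,-42],[0,0,-49],[0,0,-56]],"fingers":[36,36,36,36,36,36,36,36]}'
python3 -m handwheel '{"offset":[[0,0,0],[0,0,0]],"angular":[[0,0,-3],[0,0,-6]],"fingers":[36,36]}'
python3 - <<'E'
from h import *
s=st();print(s["qpos"].round(2))
im=ctrl.get_image("top");sc=ctrl.get_image("scene")
a=cv2.resize(im["color"][140:240,325:445,::-1],(480,400),interpolation=cv2.INTER_CUBIC)
b=cv2.resize(sc["color"][150:230,300:364,::-1],(320,400),interpolation=cv2.INTER_CUBIC)
cv2.imwrite("pics/i.png",np.hstack([a,b]))
E
```

```text
clock: 14.77
ee_pos: [0.5184, -0.2115, 0.1143]
ee_rot: [0.296, 0.955, 0.001, 0.004]
ft_force: [0.6, -0.1, 0.5]
gripper_width: 0.351
clock: 15.43
ee_pos: [0.4391, -0.3795, 0.0719]
ee_rot: [0.714, 0.701, -0.001, 0.004]
ft_force: [-0.1, 0.2, -1.0]
gripper_width: 0.423
clock: 15.6
ee_pos: [0.4384, -0.3734, 0.069]
ee_rot: [0.747, 0.665, -0.0, -0.001]
ft_force: [-0.2, 0.7, 0.5]
gripper_width: 0.422
15.6 p [ 438.4 -373.4   69. ] eul [-179.9   -0.    83.3] F [-0.2  0.7  0.5] T [ 0.03  0.   -0.01] w 35.9
[ 0.48  0.55  0.24  1.87 -0.18  0.73  0.7 ]
```

View pics/i.png

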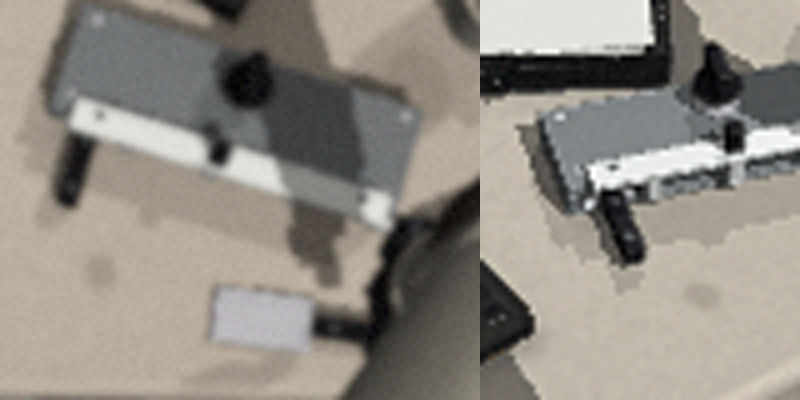

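Blade A is home in bay 4: only its handle stands out, at left (75,170). The knob is up and aligned. Now grasping blade B.

```bash
python3 -m handwheel '{"offset":[[-1,1,-20],[-2,1,-40],[-2,1,-55],[-2,1,-65],[-2,1,-65],[-2,1,-65]],"angular":[[0,0,0],[0,0,0],[0,0,0],[0,0,0],[0,0,0],[0,0,0]],"fingers":[36,36,36,36,36,36]}'
python3 -m handwheel '{"offset":[[0,0,0],[0,0,0],[0,0,0],[0,0,0],[0,0,0]],"angular":[[0,0,0],[0,0,0],[0,0,0],[0,0,0],[0,0,0]],"fingers":[10,8,8,8,8]}' 60
python3 - <<'E'
from h import *
st()
E
python3 -m handwheel '{"offset":[[0,0,4],[0,0,8],[0,0,12],[0,0,12]],"angular":[[0,0,0],[0,0,0],[0,0,0],[0,0,0]],"fingers":[8,8,8,8]}' 60
python3 - <<'E'
from h import *
s=st();print(s["qpos"].round(2))
for k in (1,2):
  for g in (-.13,-.03):print(k,g,(bay(k,g)*1000).round(1))
E
```

```text
clock: 16.2
ee_pos: [0.4376, -0.372, 0.0051]
ee_rot: [0.745, 0.667, 0.0, -0.0]
ft_force: [-0.3, -0.7, -0.5]
gripper_width: 0.42
clock: 16.62
ee_pos: [0.4382, -0.3728, 0.0065]
ee_rot: [0.746, 0.666, 0.0, 0.001]
ft_force: [-0.7, -0.3, 5.9]
gripper_width: 0.191
16.62 p [ 438.2 -372.8    6.5] eul [1.799e+02 1.000e-01 8.360e+01] F [-0.7 -0.3  5.9] T [-0.02  0.28  0.02] w 16.2
clock: 16.95
ee_pos: [0.4379, -0.3722, 0.018]
ee_rot: [0.746, 0.666, 0.0, 0.001]
ft_force: [0.3, -0.4, -1.5]
gripper_width: 0.194
16.95 p [ 437.9 -372.2   18. ] eul [179.9   0.   83.6] F [ 0.3 -0.4 -1.5] T [-0.05 -0.02  0.01] w 16.5
[ 0.49  0.63  0.21  1.89 -0.21  0.64  0.72]
1 -0.13 [ 412.4 -323.9]
1 -0.03 [ 508.4 -352.2]
2 -0.13 [ 432.2 -256.8]
2 -0.03 [ 528.1 -285. ]
```

```bash
python3 -m handwheel '{"offset":[[-6,12,2],[-12,24,2],[-18,36,2],[-25,48,2],[-25,48,2],[-25,48,2],[-25,48,2],[-25,48,2]],"angular":[[0,0,-7],[0,0,-14],[0,0,-21],[0,0,-28],[0,0,-35],[0,0,-42],[0,0,-49],[0,0,-56]],"fingers":[8,8,8,8,8,8,8,8]}'
python3 -m handwheel '{"offset":[[0,0,0],[0,0,0],[0,0,0],[0,0,0],[0,0,0],[0,0,0],[0,0,-4],[0,0,-4]],"angular":[[0,0,-7],[0,0,-14],[0,0,-21],[0,0,-28],[0,0,-35],[0,0,-42],[0,0,-44],[0,0,-44]],"fingers":[8,8,8,8,8,8,8,8]}'
python3 - <<'E'
from h import *
s=st();print(s["qpos"].round(2))
d=s["ee_pos"][:2]-bay(1,0);print("lon,lat",np.dot(d,[np.cos(SY),np.sin(SY)]),np.dot(d,[-np.sin(SY),np.cos(SY)]))
E
```

```text
clock: 17.62
ee_pos: [0.4126, -0.3236, 0.0192]
ee_rot: [0.972, 0.236, 0.0, -0.0]
ft_force: [0.1, -0.6, -0.3]
gripper_width: 0.189
clock: 18.28
ee_pos: [0.4122, -0.3233, 0.0144]
ee_rot: [0.99, -0.142, -0.001, -0.0]
ft_force: [0.1, -0.1, -1.5]
gripper_width: 0.19
18.28 p [ 412.2 -323.3   14.4] eul [-1.80e+02  1.00e-01 -1.63e+01] F [ 0.1 -0.1 -1.5] T [0.05 0.11 0.04] w 16.2
[ 0.11  0.67  0.64  2.03 -0.65  0.66 -0.67]
lon,lat -0.1303636922514202 0.0005090792947919699
```

```bash
python3 -m handwheel '{"offset":[[9.6,-3,1],[19.2,-6,1],[28.8,-9,1],[38.4,-11.8,1],[48,-14.6,1],[48,-14.6,1]],"angular":[[0,0,0],[0,0,0],[0,0,0],[0,0,0],[0,0,0],[0,0,0]],"fingers":[8,8,8,8,8,8]}'
python3 - <<'E'
from h import *
st()
E
python3 -m handwheel '{"offset":[[9.6,-2.8,0],[19.2,-5.6,0],[28.8,-8.5,0],[38.4,-11.3,0],[42,-12.4,0],[42,-12.4,0]],"angular":[[0,0,0],[0,0,0],[0,0,0],[0,0,0],[0,0,0],[0,0,0]],"fingers":[8,8,8,8,8,8]}'
python3 - <<'E'
from h import *
st()
E
```

```text
clock: 18.78
ee_pos: [0.4637, -0.3392, 0.0164]
ee_rot: [0.99, -0.142, 0.001, 0.001]
ft_force: [0.8, 0.3, -1.3]
gripper_width: 0.191
18.78 p [ 463.7 -339.2   16.4] eul [180.   -0.2 -16.3] F [ 0.8  0.3 -1.3] T [0.03 0.01 0.07] w 16.2
clock: 19.28
ee_pos: [0.5037, -0.3511, 0.016]
ee_rot: [0.99, -0.142, 0.0, 0.0]
ft_force: [0.6, 1.2, -0.9]
gripper_width: 0.194
19.28 p [ 503.7 -351.1   16. ] eul [180.   -0.  -16.4] F [ 0.6  1.2 -0.9] T [ 0.03  0.09 -0.02] w 16.5
```

```bash
python3 -m handwheel '{"offset":[[2,-0.6,-1],[4,-1.2,-2],[6,-1.8,-3],[8,-2.4,-3],[8,-2.4,-3]],"angular":[[0,0,0],[0,0,0],[0,0,0],[0,0,0],[0,0,0]],"fingers":[8,8,8,8,8]}'
python3 - <<'E'
from h import *
st()
E
python3 -m handwheel '{"offset":[[1.5,-0.4,0],[3,-0.9,0],[3,-0.9,0]],"angular":[[0,0,0],[0,0,0],[0,0,0]],"fingers":[8,8,8]}'
python3 - <<'E'
from h import *
st()
E
```

```text
clock: 19.7
ee_pos: [0.505, -0.352, 0.0123]
ee_rot: [0.99, -0.144, -0.004, -0.002]
ft_force: [-10.7, 5.0, 7.6]
gripper_width: 0.189
19.7 p [ 505.  -352.    12.3] eul [-179.9    0.5  -16.5] F [-10.7   5.    7.6] T [ 0.91  2.24 -0.04] w 16.0
clock: 19.95
ee_pos: [0.5054, -0.3518, 0.0121]
ee_rot: [0.99, -0.144, -0.006, -0.003]
ft_force: [-16.9, 8.1, 14.6]
gripper_width: 0.191
19.95 p [ 505.4 -351.8   12.1] eul [-179.7    0.8  -16.6] F [-16.9   8.1  14.6] T [1.6  3.35 0.12] w 16.2
```

```bash
python3 -m handwheel '{"offset":[[-2.5,0.7,0],[-2.5,0.7,0],[-2.5,0.7,0],[-2.5,0.7,30],[-2.5,0.7,70],[-25,35,90],[-40,70,110],[-50,110,120]],"angular":[[0,0,0],[0,0,0],[0,0,0],[0,0,0],[0,0,6],[0,0,13],[0,0,20],[0,0,27]],"fingers":[30,30,30,30,30,30,30,30]}'
python3 -m handwheel '{"offset":[[-4,40,0],[-8,80,0],[-12,120,0],[-16,160,0],[-20,200,0],[-24,230,0],[-24,260,0],[-24,290,0]],"angular":[[0,0,7],[0,0,14],[0,0,21],[0,0,28],[0,0,35],[0,0,42],[0,0,49],[0,0,56]],"fingers":[36,36,36,36,36,36,36,36]}'
python3 - <<'E'
from h import *
s=st();print(s["qpos"].round(2))
im=ctrl.get_image("top")
a=cv2.resize(im["color"][130:245,60:480,::-1],None,fx=1.9,fy=1.9,interpolation=cv2.INTER_CUBIC)
b=cv2.resize(im["color"][195:245,150:250,::-1],None,fx=7,fy=7,interpolation=cv2.INTER_CUBIC)
b=np.pad(b,((0,0),(0,a.shape[1]-b.shape[1]),(0,0)))
cv2.imwrite("pics/j.png",np.vstack([b,a]))
E
```

```text
clock: 20.62
ee_pos: [0.4648, -0.2515, 0.134]
ee_rot: [0.996, 0.093, 0.002, 0.002]
ft_force: [0.7, 0.6, 0.5]
gripper_width: 0.351
clock: 21.28
ee_pos: [0.4414, 0.0424, 0.1323]
ee_rot: [0.834, 0.552, 0.001, 0.0]
ft_force: [0.7, -0.1, 0.4]
gripper_width: 0.42
21.28 p [441.4  42.4 132.3] eul [ 1.799e+02 -1.000e-01  6.700e+01] F [ 0.7 -0.1  0.4] T [-0.   -0.04 -0.05] w 35.7
[-0.53  0.26  0.43  2.16 -0.16  0.75 -0.4 ]
```

View pics/j.png

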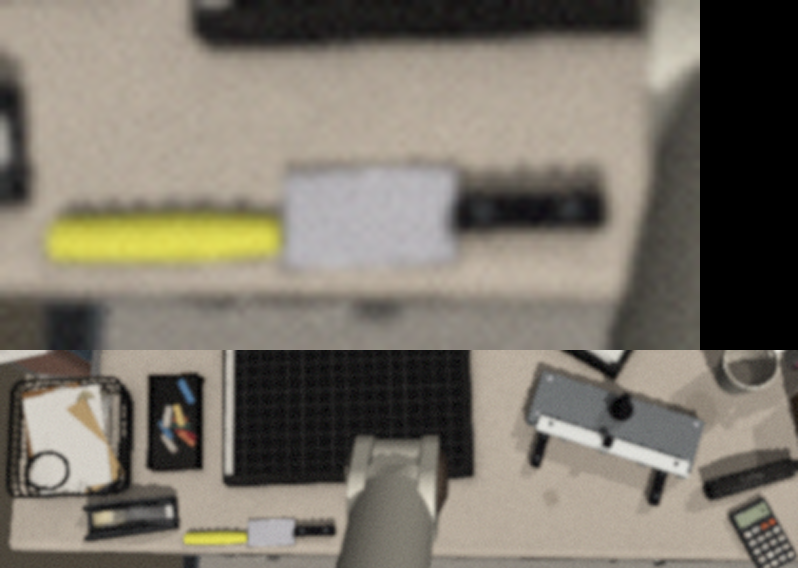

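Blades A and B are both in (bays 4 and 1). Blade C still lies beside the marker, with the plate at 7x crop (285..457,167..266). No fourth blade is visible.

```bash
python3 - <<'E'
from h import *
im=ctrl.get_image("top")
px=np.array([[287,267],[285,170],[457,265],[457,165],[605,225],[605,193]])/7+[150,195]-.4
b=fitblade(im,px,88); h=b[:2]-.033*np.array([np.cos(b[2]),np.sin(b[2])]);print("grasp",(h*1000).round(1))
E
```

```text
blade [417.7 264.5] yaw 92.2 res [-0.4 -0.1  0.1  0.2  0.1 -0.4  0.2  0.3 -0.   0.5  0.  -0.5]
grasp [418.9 231.5]
```

```bash
python3 -m handwheel '{"offset":[[-5,40,0],[-10,80,-10],[-15,120,-30],[-20,160,-50],[-22.5,189,-70],[-22.5,189,-70],[-22.5,189,-70]],"angular":[[0,0,6],[0,0,12],[0,0,18],[0,0,25],[0,0,25],[0,0,25],[0,0,25]],"fingers":[36,36,36,36,36,36,36]}'
python3 - <<'E'
from h import *
st()
E
```

```text
clock: 21.97
ee_pos: [0.4177, 0.2307, 0.0604]
ee_rot: [0.696, 0.718, -0.001, -0.0]
ft_force: [0.1, -0.9, 0.5]
gripper_width: 0.42
21.97 p [417.7 230.7  60.4] eul [-179.9    0.    91.7] F [ 0.1 -0.9  0.5] T [-0.05 -0.02 -0.  ] w 35.7
```

```bash
python3 -m handwheel '{"offset":[[1,0.5,-20],[1,0.5,-40],[1,0.5,-50],[1,0.5,-56],[1,0.5,-56],[1,0.5,-56]],"angular":[[0,0,0],[0,0,0.5],[0,0,0.5],[0,0,0.5],[0,0,0.5],[0,0,0.5]],"fingers":[36,36,36,36,36,36]}'
python3 -m handwheel '{"offset":[[0,0,0],[0,0,0],[0,0,0],[0,0,0],[0,0,0]],"angular":[[0,0,0],[0,0,0],[0,0,0],[0,0,0],[0,0,0]],"fingers":[10,8,8,8,8]}' 60
python3 - <<'E'
from h import *
st()
E
python3 -m handwheel '{"offset":[[0,0,8],[0,0,16],[0,0,24],[0,0,30],[0,0,30]],"angular":[[0,0,0],[0,0,0],[0,0,0],[0,0,0],[0,0,0]],"fingers":[8,8,8,8,8]}' 60
python3 - <<'E'
from h import *
s=st();print((bay(3,-.13)*1000).round(1),(bay(3,-.033)*1000).round(1))
E
```

```text
clock: 22.47
ee_pos: [0.42, 0.2292, 0.0061]
ee_rot: [0.695, 0.719, 0.0, 0.0]
ft_force: [-1.0, 0.3, -0.2]
gripper_width: 0.42
clock: 22.88
ee_pos: [0.4201, 0.2301, 0.0068]
ee_rot: [0.694, 0.72, 0.001, 0.0]
ft_force: [-0.9, -1.9, 6.2]
gripper_width: 0.185
22.88 p [420.1 230.1   6.8] eul [179.9  -0.   92.1] F [-0.9 -1.9  6.2] T [-0.27  0.18  0.07] w 15.7
clock: 23.3
ee_pos: [0.4204, 0.2306, 0.0373]
ee_rot: [0.694, 0.72, 0.001, 0.0]
ft_force: [0.7, -0.4, -0.8]
gripper_width: 0.19
23.3 p [420.4 230.6  37.3] eul [ 1.799e+02 -1.000e-01  9.210e+01] F [ 0.7 -0.4 -0.8] T [-0.02  0.   -0.01] w 16.2
[ 452.  -189.6] [ 545. -217.]
```

```bash
python3 -m handwheel '{"offset":[[0,-35,2],[0,-70,2],[0,-105,2],[0,-135,2],[0,-165,2],[0,-195,2],[0,-225,2],[-5,-250,2]],"angular":[[0,0,-7],[0,0,-14],[0,0,-21],[0,0,-28],[0,0,-35],[0,0,-42],[0,0,-49],[0,0,-56]],"fingers":[8,8,8,8,8,8,8,8]}'
python3 -m handwheel '{"offset":[[-5,-20,0],[-10,-40,0],[-10,-60,0],[-10,-80,0],[-10,-100,0],[-10,-125,0],[-10,-150,0],[-10,-155,0]],"angular":[[0,0,-7],[0,0,-14],[0,0,-21],[0,0,-28],[0,0,-35],[0,0,-42],[0,0,-49],[0,0,-52.5]],"fingers":[8,8,8,8,8,8,8,8]}'
python3 - <<'E'
from h import *
s=st();print(s["qpos"].round(2))
d=s["ee_pos"][:2]-bay(3,0);print("lon,lat",np.dot(d,[np.cos(SY),np.sin(SY)]),np.dot(d,[-np.sin(SY),np.cos(SY)]))
E
```

```text
clock: 23.97
ee_pos: [0.4154, -0.0222, 0.038]
ee_rot: [0.952, 0.306, 0.001, 0.001]
ft_force: [1.0, 0.1, -1.8]
gripper_width: 0.19
clock: 24.63
ee_pos: [0.4047, -0.1797, 0.0382]
ee_rot: [0.989, -0.148, 0.001, 0.002]
ft_force: [-0.3, -2.2, -2.3]
gripper_width: 0.191
24.63 p [ 404.7 -179.7   38.2] eul [179.8  -0.2 -17. ] F [-0.3 -2.2 -2.3] T [ 0.01  0.02 -0.03] w 16.2
[-0.23  0.53  0.7   2.22 -0.61  0.59 -0.94]
lon,lat -0.17812024175423513 -0.0038144599625942917
```

```bash
python3 -m handwheel '{"offset":[[12,-1,-5],[24,-4,-10],[36,-7,-16],[47,-10,-22],[47,-10,-22],[47,-10,-22]],"angular":[[0,0,0.5],[0,0,0.5],[0,0,0.5],[0,0,0.5],[0,0,0.5],[0,0,0.5]],"fingers":[8,8,8,8,8,8]}'
python3 - <<'E'
from h import *
s=st()
d=s["ee_pos"][:2]-bay(3,0);print("lon,lat",np.dot(d,[np.cos(SY),np.sin(SY)]),np.dot(d,[-np.sin(SY),np.cos(SY)]))
im=ctrl.get_image("top");sc=ctrl.get_image("scene")
a=cv2.resize(im["color"][140:220,325:405,::-1],(400,400),interpolation=cv2.INTER_CUBIC)
b=cv2.resize(sc["color"][150:230,300:380,::-1],(400,400),interpolation=cv2.INTER_CUBIC)
cv2.imwrite("pics/k.png",np.hstack([a,b]))
E
```

```text
clock: 25.13
ee_pos: [0.4511, -0.185, 0.0153]
ee_rot: [0.99, -0.138, -0.0, 0.0]
ft_force: [-0.7, -0.1, -0.9]
gripper_width: 0.184
25.13 p [ 451.1 -185.    15.3] eul [180.    0.  -15.9] F [-0.7 -0.1 -0.9] T [ 0.04  0.09 -0.01] w 15.6
lon,lat -0.13210694944987947 0.004171694438225923
```

View pics/k.png

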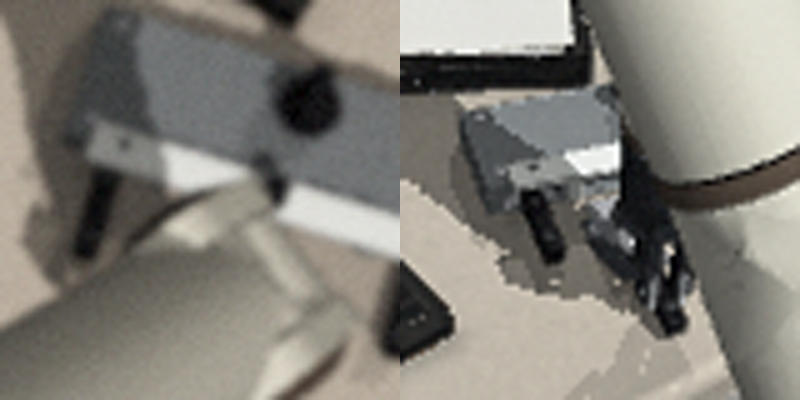

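Blade is held straight ahead of bay 3. I'll take out 4 mm sideways, then insert.

```bash
python3 -m handwheel '{"offset":[[-1,-4,0.5],[-1,-4,0.5],[-1,-4,0.5]],"angular":[[0,0,-0.5],[0,0,-0.5],[0,0,-0.5]],"fingers":[8,8,8]}'
python3 - <<'E'
from h import *
s=st()
d=s["ee_pos"][:2]-bay(3,0);print("lon,lat",np.dot(d,[np.cos(SY),np.sin(SY)]),np.dot(d,[-np.sin(SY),np.cos(SY)]))
E
python3 -m handwheel '{"offset":[[9.6,-2.8,0],[19.2,-5.6,0],[28.8,-8.5,0],[38.4,-11.3,0],[38.4,-11.3,0]],"angular":[[0,0,0],[0,0,0],[0,0,0],[0,0,0],[0,0,0]],"fingers":[8,8,8,8,8]}'
python3 - <<'E'
from h import *
s=st()
d=s["ee_pos"][:2]-bay(3,0);print("lon,lat",np.dot(d,[np.cos(SY),np.sin(SY)]),np.dot(d,[-np.sin(SY),np.cos(SY)]))
E
```

```text
clock: 25.48
ee_pos: [0.45, -0.1895, 0.0164]
ee_rot: [0.99, -0.143, 0.0, 0.0]
ft_force: [-0.1, -0.1, -1.7]
gripper_width: 0.191
25.48 p [ 450.  -189.5   16.4] eul [-180.    -0.   -16.5] F [-0.1 -0.1 -1.7] T [0.04 0.11 0.04] w 16.2
lon,lat -0.13192783066887298 -0.0003787496708169649
clock: 25.9
ee_pos: [0.4923, -0.2014, 0.0164]
ee_rot: [0.99, -0.142, 0.002, 0.001]
ft_force: [0.3, -0.9, -1.3]
gripper_width: 0.19
25.9 p [ 492.3 -201.4   16.4] eul [180.   -0.2 -16.3] F [ 0.3 -0.9 -1.3] T [ 0.04 -0.03  0.03] w 16.1
lon,lat -0.08802594171063294 0.00011715497474487203
```

```bash
python3 -m handwheel '{"offset":[[9.6,-2.8,0],[19.2,-5.6,0],[28.8,-8.5,0],[38.4,-11.3,0],[47,-13.8,0],[47,-13.8,0]],"angular":[[0,0,0],[0,0,0],[0,0,0],[0,0,0],[0,0,0],[0,0,0]],"fingers":[8,8,8,8,8,8]}'
python3 - <<'E'
from h import *
st()
E
python3 -m handwheel '{"offset":[[2,-0.6,-1],[4,-1.2,-2],[6,-1.8,-3],[8,-2.4,-3],[8,-2.4,-3]],"angular":[[0,0,0],[0,0,0],[0,0,0],[0,0,0],[0,0,0]],"fingers":[8,8,8,8,8]}'
python3 - <<'E'
from h import *
st()
E
```

```text
clock: 26.4
ee_pos: [0.5384, -0.215, 0.0163]
ee_rot: [0.99, -0.142, 0.001, 0.0]
ft_force: [0.8, -1.1, -0.6]
gripper_width: 0.189
26.4 p [ 538.4 -215.    16.3] eul [ 1.80e+02 -1.00e-01 -1.64e+01] F [ 0.8 -1.1 -0.6] T [-0.02  0.04 -0.04] w 16.1
clock: 26.82
ee_pos: [0.5423, -0.2163, 0.0128]
ee_rot: [0.99, -0.143, -0.001, -0.001]
ft_force: [-4.5, 1.6, 2.5]
gripper_width: 0.191
26.82 p [ 542.3 -216.3   12.8] eul [-180.     0.2  -16.4] F [-4.5  1.6  2.5] T [ 0.32  0.78 -0.01] w 16.2
```

```bash
python3 -m handwheel '{"offset":[[1.5,-0.4,0],[3,-0.9,0],[4,-1.2,0],[4,-1.2,0]],"angular":[[0,0,0],[0,0,0],[0,0,0],[0,0,0]],"fingers":[8,8,8,8]}'
python3 - <<'E'
from h import *
st()
E
python3 -m handwheel '{"offset":[[-3,0.9,0],[-3,0.9,0],[-3,0.9,0],[-3,0.9,30],[-3,0.9,70],[-20,40,90],[-30,75,100],[-40,110,100]],"angular":[[0,0,0],[0,0,0],[0,0,0],[0,0,0],[0,0,0],[0,0,0],[0,0,0],[0,0,0]],"fingers":[30,30,30,30,30,30,30,30]}'
python3 -m handwheel '{"offset":[[0,35,10],[0,70,20],[0,105,30],[0,140,40],[0,170,40],[0,170,40]],"angular":[[0,0,0],[0,0,0],[0,0,0],[0,0,0],[0,0,0],[0,0,0]],"fingers":[30,30,30,30,30,30]}'
python3 - <<'E'
from h import *
s=st();print(s["qpos"].round(2))
im=ctrl.get_image("top");sc=ctrl.get_image("scene")
a=cv2.resize(im["color"][125:245,320:480,::-1],(560,420),interpolation=cv2.INTER_CUBIC)
b=cv2.resize(sc["color"][150:270,300:368,::-1],(238,420),interpolation=cv2.INTER_CUBIC)
cv2.imwrite("pics/l.png",np.hstack([a,b]))
cv2.imwrite("pics/l2.png",np.vstack([sc["color"][:,:,::-1]]))
E
```

```text
clock: 27.15
ee_pos: [0.5425, -0.2162, 0.0124]
ee_rot: [0.99, -0.143, -0.005, -0.002]
ft_force: [-13.8, 6.1, 10.5]
gripper_width: 0.19
27.15 p [ 542.5 -216.2   12.4] eul [-179.9    0.6  -16.5] F [-13.8   6.1  10.5] T [ 0.93  2.63 -0.01] w 16.1
clock: 27.82
ee_pos: [0.5098, -0.1081, 0.1159]
ee_rot: [0.99, -0.144, 0.003, -0.0]
ft_force: [1.4, 0.9, 0.6]
gripper_width: 0.353
clock: 28.32
ee_pos: [0.509, 0.0706, 0.1537]
ee_rot: [0.99, -0.138, 0.001, -0.002]
ft_force: [0.4, 0.5, 0.0]
gripper_width: 0.35
28.32 p [509.   70.6 153.7] eul [-1.797e+02 -1.000e-01 -1.580e+01] F [0.4 0.5 0. ] T [ 0.05 -0.03 -0.01] w 29.8
[-0.87  0.43  0.84  2.   -0.42  0.89 -1.65]
```

View pics/l.png

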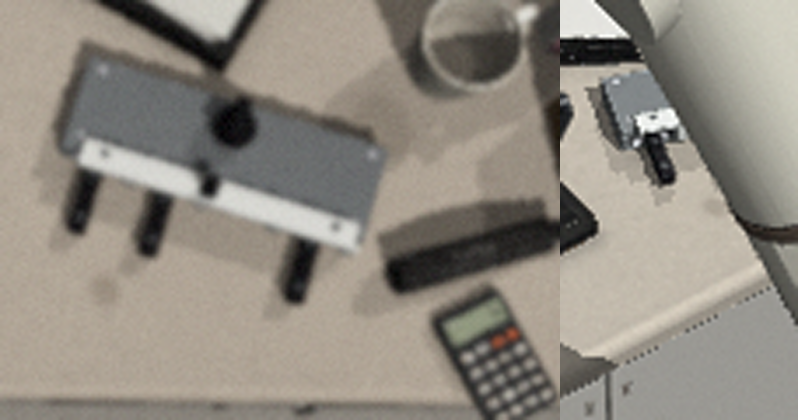

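View pics/l2.png

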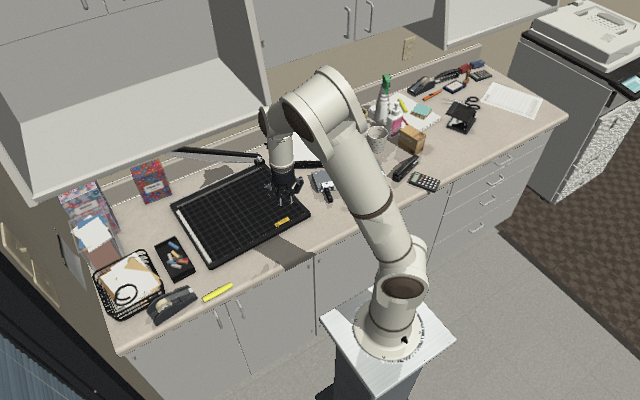

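All three blades are home in bays 1, 3 and 4, and no fourth blade is on the worktop. Now closing the comb.

```bash
python3 -m handwheel '{"offset":[[0,-40,0],[0,-80,0],[10,-120,0],[20,-160,0],[30,-200,0],[40,-240,0],[50,-280,0],[58,-315,-10]],"angular":[[0,0,-0.5],[0,0,-0.5],[0,0,-0.5],[0,0,-0.5],[0,0,-0.5],[0,0,-0.5],[0,0,-0.5],[0,0,-0.5]],"fingers":[32,32,32,32,32,32,32,32]}'
python3 -m handwheel '{"offset":[[0,0,0],[0,0,0]],"angular":[[0,0,0],[0,0,0]],"fingers":[32,32]}'
python3 - <<'E'
from h import *
st()
E
```

```text
clock: 29.08
ee_pos: [0.5663, -0.2591, 0.1449]
ee_rot: [0.989, -0.149, 0.002, 0.001]
ft_force: [1.1, 0.6, 1.6]
gripper_width: 0.374
clock: 29.25
ee_pos: [0.5635, -0.259, 0.1427]
ee_rot: [0.988, -0.151, -0.0, 0.002]
ft_force: [1.1, 0.7, -0.3]
gripper_width: 0.377
29.25 p [ 563.5 -259.   142.7] eul [179.8   0.  -17.4] F [ 1.1  0.7 -0.3] T [ 0.06 -0.04  0.05] w 32.0
```

```bash
python3 -m handwheel '{"offset":[[11,-2,-20],[11,-2,-50],[11,-2,-75],[11,-2,-92],[11,-2,-92],[11,-2,-92]],"angular":[[0,0,1],[0,0,1],[0,0,1],[0,0,1],[0,0,1],[0,0,1]],"fingers":[32,32,32,32,32,32]}'
python3 -m handwheel '{"offset":[[0,0,0],[0,0,0],[0,0,0],[0,0,0],[0,0,0]],"angular":[[0,0,0],[0,0,0],[0,0,0],[0,0,0],[0,0,0]],"fingers":[20,5,5,5,5]}' 30
python3 - <<'E'
from h import *
st()
E
python3 -m handwheel '{"offset":[[1,4,0],[2,8,0],[3,11,0],[4,14,0],[4.8,16.5,0],[5,17,0],[5,17,0]],"angular":[[0,0,0],[0,0,0],[0,0,0],[0,0,0],[0,0,0],[0,0,0],[0,0,0]],"fingers":[5,5,5,5,5,5,5]}'
python3 - <<'E'
from h import *
st()
E
python3 -m handwheel '{"offset":[[0.5,1.5,0],[0.6,2.5,0],[0.6,2.5,0]],"angular":[[0,0,0],[0,0,0],[0,0,0]],"fingers":[5,5,5]}'
python3 - <<'E'
from h import *
st()
E
```

```text
clock: 29.75
ee_pos: [0.5759, -0.2544, 0.0505]
ee_rot: [0.99, -0.139, -0.001, -0.0]
ft_force: [0.7, -0.3, 0.0]
gripper_width: 0.373
clock: 30.17
ee_pos: [0.5769, -0.2559, 0.0525]
ee_rot: [0.99, -0.139, 0.001, 0.0]
ft_force: [-2.7, -1.2, 7.3]
gripper_width: 0.178
30.17 p [ 576.9 -255.9   52.5] eul [ 1.8e+02 -1.0e-01 -1.6e+01] F [-2.7 -1.2  7.3] T [-0.33  0.87 -0.04] w 15.2
clock: 30.75
ee_pos: [0.58, -0.2458, 0.0526]
ee_rot: [0.99, -0.141, 0.001, 0.005]
ft_force: [-5.8, -14.6, 2.3]
gripper_width: 0.177
30.75 p [ 580.  -245.8   52.6] eul [179.4  -0.2 -16.2] F [ -5.8 -14.6   2.3] T [-3.21  1.19  0.08] w 15.0
clock: 31.0
ee_pos: [0.5801, -0.2457, 0.0526]
ee_rot: [0.99, -0.142, 0.001, 0.007]
ft_force: [-6.4, -20.2, -0.2]
gripper_width: 0.175
31.0 p [ 580.1 -245.7   52.6] eul [179.3  -0.3 -16.3] F [ -6.4 -20.2  -0.2] T [-4.06  1.16  0.09] w 14.9
```

Comb is at its stop, matching the original closed position. I'll release, lift, turn the tool half a turn so the wrist has range, and move over the knob at (625,-282).

```bash
python3 -m handwheel '{"offset":[[-0.6,-2.5,0],[-0.6,-2.5,0],[-0.6,-2.5,0],[-0.6,-2.5,35],[0,-3,75],[10,-10,100],[20,-20,110],[30,-25,110]],"angular":[[0,0,0],[0,0,0],[0,0,0],[0,0,0],[0,0,0],[0,0,7],[0,0,14],[0,0,21]],"fingers":[32,32,32,32,32,32,32,32]}'
python3 -m handwheel '{"offset":[[5,-2,0],[10,-4,0],[15,-8,0],[15,-8,0],[15,-8,0],[15,-8,0],[15,-8,0],[15,-8,0]],"angular":[[0,0,7],[0,0,14],[0,0,21],[0,0,28],[0,0,35],[0,0,42],[0,0,49],[0,0,56]],"fingers":[32,32,32,32,32,32,32,32]}'
python3 -m handwheel '{"offset":[[0,0,0],[0,0,0],[0,0,0],[0,0,0],[0,0,0],[0,0,0],[0,0,0],[0,0,0]],"angular":[[0,0,7],[0,0,14],[0,0,21],[0,0,28],[0,0,35],[0,0,42],[0,0,49],[0,0,56]],"fingers":[32,32,32,32,32,32,32,32]}'
python3 -m handwheel '{"offset":[[0,0,0],[0,0,0],[0,0,0],[0,0,0],[0,0,0],[0,0,0],[0,0,0],[0,0,0]],"angular":[[0,0,7],[0,0,14],[0,0,21],[0,0,28],[0,0,35],[0,0,42],[0,0,47],[0,0,47]],"fingers":[32,32,32,32,32,32,32,32]}'
python3 - <<'E'
from h import *
s=st();print(s["qpos"].round(2))
E
```

```text
clock: 31.67
ee_pos: [0.6159, -0.2599, 0.1654]
ee_rot: [0.999, 0.048, 0.004, 0.0]
ft_force: [-0.9, -0.3, -0.1]
gripper_width: 0.375
clock: 32.33
ee_pos: [0.6286, -0.2655, 0.1611]
ee_rot: [0.859, 0.512, 0.001, -0.001]
ft_force: [-0.0, -0.8, -0.9]
gripper_width: 0.375
clock: 33.0
ee_pos: [0.6285, -0.2656, 0.1613]
ee_rot: [0.518, 0.855, 0.001, -0.0]
ft_force: [-0.3, 0.3, 0.2]
gripper_width: 0.378
clock: 33.67
ee_pos: [0.6284, -0.266, 0.1614]
ee_rot: [0.136, 0.991, 0.001, 0.0]
ft_force: [0.3, 1.1, 0.7]
gripper_width: 0.374
33.67 p [ 628.4 -266.   161.4] eul [179.9   0.  164.4] F [0.3 1.1 0.7] T [-0.01 -0.02  0.01] w 31.8
[ 0.34  0.59  0.04  1.53 -0.03  1.02  1.68]
```

```bash
python3 -m handwheel '{"offset":[[-3,-16,-15],[-3,-16,-40],[-3,-16,-65],[-3,-16,-85],[-3,-16,-95],[-3,-16,-95],[-3,-16,-95]],"angular":[[0,0,-0.8],[0,0,-0.8],[0,0,-0.8],[0,0,-0.8],[0,0,-0.8],[0,0,-0.8],[0,0,-0.8]],"fingers":[32,32,32,32,32,32,32]}'
python3 - <<'E'
from h import *
st()
E
python3 -m handwheel '{"offset":[[0,0,0],[0,0,0],[0,0,0],[0,0,0],[0,0,0]],"angular":[[0,0,0],[0,0,0],[0,0,0],[0,0,0],[0,0,0]],"fingers":[10,5,5,5,5]}' 50
python3 - <<'E'
from h import *
st()
E
```

```text
clock: 34.25
ee_pos: [0.624, -0.2845, 0.0654]
ee_rot: [0.146, 0.989, 0.0, -0.001]
ft_force: [1.0, 0.1, 0.0]
gripper_width: 0.372
34.25 p [ 624.  -284.5   65.4] eul [ 1.800e+02 -1.000e-01  1.632e+02] F [1.  0.1 0. ] T [0.01 0.01 0.02] w 31.7
clock: 34.67
ee_pos: [0.6261, -0.283, 0.0677]
ee_rot: [0.145, 0.989, 0.001, 0.001]
ft_force: [1.4, 5.7, 4.9]
gripper_width: 0.149
34.67 p [ 626.1 -283.    67.7] eul [1.799e+02 1.000e-01 1.633e+02] F [1.4 5.7 4.9] T [ 1.11 -0.17 -0.18] w 12.7
```

Gripped. Pushing in 10 mm plus a little, watching z and the force.

```bash
python3 -m handwheel '{"offset":[[0,1,-3],[0,1,-6],[0,1,-9],[0,1,-11],[0,1,-12],[0,1,-12]],"angular":[[0,0,0],[0,0,0],[0,0,0],[0,0,0],[0,0,0],[0,0,0]],"fingers":[5,5,5,5,5,5]}'
python3 - <<'E'
from h import *
st()
E
python3 -m handwheel '{"offset":[[0,0,-1],[0,0,-2],[0,0,-2]],"angular":[[0,0,0],[0,0,0],[0,0,0]],"fingers":[5,5,5]}'
python3 - <<'E'
from h import *
st()
E
```

```text
clock: 35.17
ee_pos: [0.6262, -0.283, 0.0576]
ee_rot: [0.145, 0.989, 0.0, 0.002]
ft_force: [-3.8, 6.5, 14.6]
gripper_width: 0.145
35.17 p [ 626.2 -283.    57.6] eul [180.    0.2 163.3] F [-3.8  6.5 14.6] T [ 1.15  0.77 -0.09] w 12.4
clock: 35.42
ee_pos: [0.6264, -0.2831, 0.0575]
ee_rot: [0.145, 0.989, 0.0, 0.002]
ft_force: [-6.2, 8.8, 25.1]
gripper_width: 0.144
35.42 p [ 626.4 -283.1   57.5] eul [179.9   0.2 163.3] F [-6.2  8.8 25.1] T [ 1.63  1.68 -0.1 ] w 12.2
```

```bash
python3 -m handwheel '{"offset":[[-0.5,0.5,1],[-0.5,0.5,1.5],[-0.5,0.5,1.5],[-0.5,0.5,1.5],[-0.5,0.5,1.5],[-0.5,0.5,1.5],[-0.5,0.5,1.5],[-0.5,0.5,1.5]],"angular":[[0,0,0],[0,0,-6],[0,0,-12],[0,0,-18],[0,0,-24],[0,0,-30],[0,0,-36],[0,0,-36]],"fingers":[5,5,5,5,5,5,5,5]}'
python3 - <<'E'
from h import *
st()
E
python3 -m handwheel '{"offset":[[0,0,0],[0,0,0],[0,0,0],[0,0,0],[0,0,0],[0,0,0],[0,0,0],[0,0,0]],"angular":[[0,0,-6],[0,0,-12],[0,0,-18],[0,0,-24],[0,0,-30],[0,0,-36],[0,0,-41],[0,0,-41]],"fingers":[5,5,5,5,5,5,5,5]}'
python3 - <<'E'
from h import *
st()
E
```

```text
clock: 36.08
ee_pos: [0.6257, -0.2833, 0.0576]
ee_rot: [0.446, 0.895, 0.0, 0.002]
ft_force: [-2.9, 3.7, 16.6]
gripper_width: 0.145
36.08 p [ 625.7 -283.3   57.6] eul [179.9   0.2 127. ] F [-2.9  3.7 16.6] T [ 0.95  1.04 -0.09] w 12.3
clock: 36.75
ee_pos: [0.6251, -0.2833, 0.0576]
ee_rot: [0.731, 0.682, 0.001, 0.001]
ft_force: [-4.0, 4.8, 19.2]
gripper_width: 0.148
36.75 p [ 625.1 -283.3   57.6] eul [179.8   0.   86. ] F [-4.   4.8 19.2] T [1.2  1.38 0.  ] w 12.6
```

Torque is still zero, so it isn't at the stop yet. Turning on until torque shows.

```bash
python3 -m handwheel '{"offset":[[0,0,0.5],[0,0,0.5],[0,0,0.5],[0,0,0.5]],"angular":[[0,0,-2],[0,0,-4],[0,0,-5],[0,0,-5]],"fingers":[5,5,5,5]}'
python3 - <<'E'
from h import *
st()
E
```

```text
clock: 37.08
ee_pos: [0.6251, -0.2831, 0.0576]
ee_rot: [0.758, 0.652, 0.001, 0.001]
ft_force: [-3.4, 3.2, 15.9]
gripper_width: 0.142
37.08 p [ 625.1 -283.1   57.6] eul [179.9   0.   81.4] F [-3.4  3.2 15.9] T [1.04 1.07 1.02] w 12.1
```

```bash
python3 -m handwheel '{"offset":[[0,0,1.5],[0,0,1.5],[0,0,1.5],[0,0,1.5],[0,0,30],[0,0,70],[-20,30,100],[-40,70,110]],"angular":[[0,0,3],[0,0,3],[0,0,3],[0,0,3],[0,0,3],[0,0,3],[0,0,3],[0,0,3]],"fingers":[5,32,32,32,32,32,32,32]}'
python3 -m handwheel '{"offset":[[-10,35,0],[-20,70,0],[-30,110,0],[-40,150,0],[-40,190,0],[-40,230,0],[-40,230,0]],"angular":[[0,0,0],[0,0,0],[0,0,0],[0,0,0],[0,0,0],[0,0,0],[0,0,0]],"fingers":[32,32,32,32,32,32,32]}'
python3 - <<'E'
from h import *
s=st()
im=ctrl.get_image("top");sc=ctrl.get_image("scene")
a=cv2.resize(im["color"][125:245,320:440,::-1],(400,400),interpolation=cv2.INTER_CUBIC)
b=cv2.resize(sc["color"][150:230,300:380,::-1],(400,400),interpolation=cv2.INTER_CUBIC)
c=cv2.resize(im["color"][130:245,60:480,::-1],(720,197))
cv2.imwrite("pics/m.png",np.vstack([np.hstack([a,b]),np.pad(c,((0,0),(0,80),(0,0)))]))
E
```

```text
clock: 37.75
ee_pos: [0.5892, -0.2265, 0.1662]
ee_rot: [0.744, 0.668, 0.001, 0.005]
ft_force: [0.8, 0.6, 0.8]
gripper_width: 0.373
clock: 38.33
ee_pos: [0.5473, 0.0201, 0.1613]
ee_rot: [0.738, 0.675, 0.001, -0.002]
ft_force: [-0.6, 1.6, 0.0]
gripper_width: 0.374
38.33 p [547.3  20.1 161.3] eul [-179.9   -0.3   84.9] F [-0.6  1.6  0. ] T [ 0.04 -0.02  0.02] w 31.8
```

View pics/m.png

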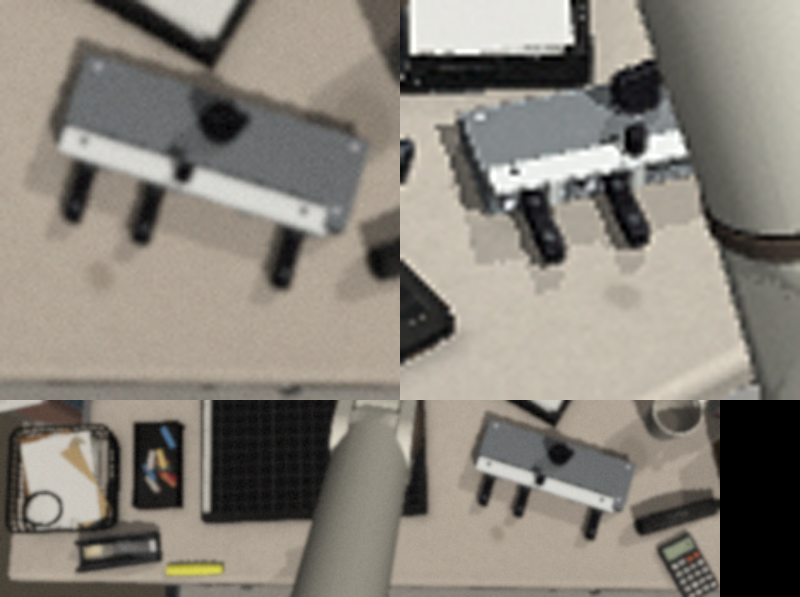

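The picture shows the comb back at closed, the knob down and turned across, and three handles standing out. The bystanders are in place. Handing in.

```bash
python3 -c "
from rig import ctrl
print(ctrl.sign_off())"
```

```text
the job is handed in; nothing more can be done
None
```

The job is handed in, at about 38 s on the robot's clock, with three blades locked in the safe. I found three blades and saw no fourth in either camera view. The top view is blocked under the overhead cabinet, and the clutter behind was seen only at a distance.

- **Opening:** I turned the knob counter-clockwise until torque showed its stop, then drew it up 10.2 mm to its stop. I then slid the comb bar open to its stop.
- **Blades:** They went into bays 4, 1 and 3, in that order. Each was pushed until force (10–19 N) built up with no further travel.
- **Closing:** I slid the comb bar back to a 20 N stop, within about 2 mm of where it started. I then pushed the knob in 10 mm to a 25 N stop, and only after that turned it clockwise until torque (about 1 N m) showed its stop.

**Last checks:** The final picture shows three handles standing out in front, the comb closed, the knob down and turned across, and the stapler, calculator and marker apparently where they were. No check failed. In that view the scene camera had bay 1 hidden behind the arm, so its final look is from the top camera only. I saw no sign of a knocked blade or a slackened grip.

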